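# Refile the component boxes and click the parts case shut

## Task

Put the component boxes that are standing on the bench back into the parts case, in colour order: orange between red and yellow, white between yellow and green, black between green and blue, all standing upright on the case floor. The row in the case is tight, so slide its boxes apart to make room for each; when all are in, close the lid and press its free edge down until the catch clicks and holds it shut. Leave the other things on the bench where they are.

Things in the scene. Friction and masses are not known exactly. Their poses are not given: they have to be found in the camera images.
- case: Grey open-topped parts case, fixed, 112 (own x) x 262 (own y) x 104 mm high, walls and floor 6 mm: inside 100 x 250 mm. Origin: centre of its underside. The row of boxes runs along its y. Its -x wall faces the robot and has at its middle a black spring catch, standing out 23 mm, lower than the lid; the lid is hinged on the +x top rim.
- lid (a joint): Lid angle, rad: 0 shut, 2.2 fully open (leaning back). Clear 6 mm plate, 262 mm along the row, 130 mm from hinge to free edge, which has an orange strip. A spring (0.2 N m/rad) pushes it open, 3 to 4 N at the edge when almost shut. It meets the catch at 0.1; 8 to 14 N down on the edge drives it past and it stays near 0.01; not clicked, it springs open.
- lid_hinge (a point): Point on the lid's hinge line at mid length: 56 mm towards +x from the case's origin and 104 mm above it (case frame). The hinge axis is the case's y.
- lid_edge (a point): Point on the lid's upper (outer) face at mid length, on the orange strip, 122 mm from the hinge line, 8 mm in from the free edge; above the catch when shut, 112 mm above the bench.
- red_box: Red component box, 90 (own x) x 28 (own y) x 62 mm high, with a 40 (x) x 12 (y) x 28 mm grip tab on the middle of its top; about 0.2 kg, most of it in its dark 14 mm base; same front and back. Origin: centre of its underside, z up. Starts standing in the case, axes as the case's; the row runs red, yellow, green, blue towards the case's +y, 0.5 mm apart.
- yellow_box: Yellow component box, 90 (own x) x 28 (own y) x 62 mm high, with a 40 (x) x 12 (y) x 28 mm grip tab on the middle of its top; about 0.2 kg, most of it in its dark 14 mm base; same front and back. Origin: centre of its underside, z up. Starts standing in the case, axes as the case's; the row runs red, yellow, green, blue towards the case's +y, 0.5 mm apart.
- green_box: Green component box, 90 (own x) x 28 (own y) x 62 mm high, with a 40 (x) x 12 (y) x 28 mm grip tab on the middle of its top; about 0.2 kg, most of it in its dark 14 mm base; same front and back. Origin: centre of its underside, z up. Starts standing in the case, axes as the case's; the row runs red, yellow, green, blue towards the case's +y, 0.5 mm apart.
- blue_box: Blue component box, 90 (own x) x 28 (own y) x 62 mm high, with a 40 (x) x 12 (y) x 28 mm grip tab on the middle of its top; about 0.2 kg, most of it in its dark 14 mm base; same front and back. Origin: centre of its underside, z up. Starts standing in the case, axes as the case's; the row runs red, yellow, green, blue towards the case's +y, 0.5 mm apart.
- orange_box: Orange component box, 90 (own x) x 28 (own y) x 62 mm high, with a 40 (x) x 12 (y) x 28 mm grip tab on the middle of its top; about 0.2 kg, most of it in its dark 14 mm base; same front and back. Origin: centre of its underside, z up. If present, it starts standing on the bench beside the case; it belongs between red and yellow.
- white_box: White component box, 90 (own x) x 28 (own y) x 62 mm high, with a 40 (x) x 12 (y) x 28 mm grip tab on the middle of its top; about 0.2 kg, most of it in its dark 14 mm base; same front and back. Origin: centre of its underside, z up. If present, it starts standing on the bench beside the case; it belongs between yellow and green.
- black_box: Black component box, 90 (own x) x 28 (own y) x 62 mm high, with a 40 (x) x 12 (y) x 28 mm grip tab on the middle of its top; about 0.2 kg, most of it in its dark 14 mm base; same front and back. Origin: centre of its underside, z up. If present, it starts standing on the bench beside the case; it belongs between green and blue.
- jar: Empty glass jar with its cap on, 72 mm across, 100 mm high, upright; bystander. Origin under its centre.
- screwdriver: Green-handled screwdriver lying on the bench; bystander.
- pump: Black desoldering pump lying on the bench, 22 mm thick, 200 mm long along its own x; bystander.
- radio_shell: White plastic radio shell, 110 x 170 x 45 mm, open side up; bystander.

How it is judged:
On the way, in this order (a step that is already met when the one before it is completed fails the run):
1. with the lid still open, every loose box that is present stands on the case floor between its two neighbours and is let go (x of orange_box in the frame of case between -0.03 and 0.03 m and z of each of orange_box, white_box, black_box, red_box, yellow_box, green_box, blue_box in the frame of case below 0.012 m and angle between each of orange_box, white_box, black_box, red_box, yellow_box, green_box, blue_box's own z axis and vertical below 0.12 rad and y of each of orange_box, yellow_box in the frame of red_box above 0.02 m and y of orange_box in the frame of yellow_box below -0.02 m and x of white_box in the frame of case between -0.03 and 0.03 m and y of each of white_box, green_box in the frame of yellow_box above 0.02 m and y of white_box in the frame of green_box below -0.02 m and x of black_box in the frame of case between -0.03 and 0.03 m and y of each of black_box, blue_box in the frame of green_box above 0.02 m and y of black_box in the frame of blue_box below -0.02 m and x of red_box in the frame of case between -0.03 and 0.03 m and x of yellow_box in the frame of case between -0.03 and 0.03 m and x of green_box in the frame of case between -0.03 and 0.03 m and x of blue_box in the frame of case between -0.03 and 0.03 m and y of red_box in the frame of case above -0.125 m and y of blue_box in the frame of case below 0.125 m and contact force between the fingers and orange_box below 0.5 N and contact force between the fingers and white_box below 0.5 N and contact force between the fingers and black_box below 0.5 N and value of joint lid above 0.3 rad), for 0.2 s.
2. the lid is pressed shut past its catch (value of joint lid below 0.05 rad), for 0.2 s.
At the end, for the whole second after the job is handed in: The lid is held shut by its catch (under 0.05 rad); red, yellow, green and blue are in the case in that order, and every other box present is between its two neighbours; all stand on the case floor (within 6 mm of height), upright within 0.12 rad, at rest and released (value of joint lid below 0.05 rad and x of orange_box in the frame of case between -0.03 and 0.03 m and z of each of orange_box, white_box, black_box, red_box, yellow_box, green_box, blue_box in the frame of case below 0.012 m and angle between each of orange_box, white_box, black_box, red_box, yellow_box, green_box, blue_box's own z axis and vertical below 0.12 rad and y of each of orange_box, yellow_box in the frame of red_box above 0.02 m and y of orange_box in the frame of yellow_box below -0.02 m and x of white_box in the frame of case between -0.03 and 0.03 m and y of each of white_box, green_box in the frame of yellow_box above 0.02 m and y of white_box in the frame of green_box below -0.02 m and x of black_box in the frame of case between -0.03 and 0.03 m and y of each of black_box, blue_box in the frame of green_box above 0.02 m and y of black_box in the frame of blue_box below -0.02 m and x of red_box in the frame of case between -0.03 and 0.03 m and x of yellow_box in the frame of case between -0.03 and 0.03 m and x of green_box in the frame of case between -0.03 and 0.03 m and x of blue_box in the frame of case between -0.03 and 0.03 m and y of red_box in the frame of case above -0.125 m and y of blue_box in the frame of case below 0.125 m and contact force between the fingers and orange_box below 0.5 N and contact force between the fingers and white_box below 0.5 N and contact force between the fingers and black_box below 0.5 N and linear speed of each of red_box, yellow_box, green_box, blue_box, orange_box, white_box, black_box below 0.02 m/s); the robot touches nothing.
It fails at once if the jar is disturbed (moved more than 3 cm) (distance of jar from where it was at the start of the episode above 0.03 m).
It fails at once if the screwdriver is disturbed (moved more than 3 cm) (distance of screwdriver from where it was at the start of the episode above 0.03 m).
It fails at once if the pump is disturbed (moved more than 3 cm) (distance of pump from where it was at the start of the episode above 0.03 m).
It fails at once if the radio shell is disturbed (moved more than 3 cm) (distance of radio_shell from where it was at the start of the episode above 0.03 m).
Of orange_box, white_box, black_box only 2 to 3 are there at a start; the rules pass over those that are not, and their reading is None.
At some moment in a run one of orange_box, white_box, black_box may be knocked a few centimetres aside while the robot is not near it.
It also fails if it takes over 210 s, if anything falls off the work surface, if the arm or the gripper's body presses on something with over 40 N, if the wrist force passes 120 N, or if a joint passes its speed limit or range.

## Robot

A 7-joint arm with a two-finger parallel gripper is mounted at the origin on the work surface. World frame = base frame: x ahead of the robot, y to its left, z up, the work surface at z = 0. Lengths are in m, angles in rad, forces in N, time in s.
With the tool pointing down it reaches from about 0.425 to 0.875 m from the base axis. Payload 4.7 kg.
Tool frame: the origin (TCP) lies midway between the tips of the shut fingers; the grasp point (between the pads) lies 19 mm behind it; z points along the fingers, y is the line along which they close (so a half turn about z gives the same grasp; the last joint's range is limited). The gripper opens to 87 mm and grips with 3 to 60 N. Pads are 19 mm wide; open, the fingers measure 117 mm over their backs; the gripper's body (75 mm by 190 mm) begins 51 mm behind the grasp point.
Start: joints at [1.115, 0.321, -0.07, 1.45, 0.023, 1.371, -0.057], TCP at [0.294, -0.58, 0.223] pointing down, gripper open.
Joint ranges: [-2.86, 2.86], [-0.3, 2.09], [-1.38, 1.24], [0.06, 2.45], [-1.56, 4.7], [0.09, 2.05], [-2.69, 2.69]. Speed limits (rad/s): [2.57, 2.57, 3.14, 3.14, 3.14, 3.14, 3.14].

## Interface

Orientations are given as a rotation vector (axis times angle).
In Python, from bench import ctrl, get_image, calibration gives the robot as it stands.
- The arm moves only by the tool apply_moves, never from a script. Its arguments are lists of equal length, an entry for each row: "dp": the shift along the tool's x, y, z in m, a list of three; "twist": the turn, a rotation vector about the tool's x, y, z in rad, a list of three; "fingers": the closure, from 0 (fully open) to 1 (shut). In form: {"dp": [[dx, dy, dz], ...], "twist": [[ax, ay, az], ...], "fingers": [fingers, ...]}. A call has 1 to 10 rows; each row shifts and turns the commanded pose from where the row before left it, along the tool's axes as they then stand; what a row does not reach is not made up. A row lasts 1/10 s, in which the tool goes at most 50 mm and 8.59 degrees, less where a joint would pass 70% of its speed; a pose out of reach is approached as far as the arm can. A call is refused whole if a number of a shift passes 0.05 or a number of a turn 0.15, either way. A call with a gripper value outside its range is refused whole. The fingers move at their own pace and stop on an object; "newtons" is the grip in N (left out, the last holds). Time passes only in rows, so rows that do not move let the fingers close. It gives the time, the measured TCP pose, the force, the opening and the grip force at its end, in the units of the state.
- ctrl.get_state(): the state, without advancing time (a new reading comes with each control period).
- get_image(name): name is "side" or "top" or "wrist"; returns the picture (400x640x3 uint8, red, green, blue); there is no depth.
- calibration(name): a dict with "fx", "fy", "cx", "cy" (pixels), "k1" (the pictures are not rectified: a ray, as slopes to the right and down, at radius r is drawn at 1 + k1 r^2 times it, then the intrinsics apply), "eye" and "attitude" of the camera in the world; the wrist camera has in their place "hand_eye" (4x4, takes a point from camera to tool coordinates, whose origin is the TCP and whose axes are the flange's). Camera axes: x right, y up, looking along -z (the intrinsics and any distortion apply to the point x, -y, -z); pixel columns grow to the right and rows downward; lengths in m; the calibration is good to about 2 mm. A picture is of the moment at which its call begins: read the wrist's pose just before it. calibration takes no time and is no camera call.
- ctrl.close_job(): hands the job in; it is judged then, once.
The state is a dict: "time": time; "joint_positions": joint angles; "qd": joint speeds; "joint_torque": joint torques, N m; "position": TCP position; "tool_rot": TCP orientation; "ft_force": force on the tool from outside, world axes, zero at the start; "torque": the same for the moment, N m; "grip_width": opening from 0.0 (shut) to 1.0 (fully open); "grip_force": force on a finger pad.
Only numpy, scipy, OpenCV 4.12 (cv2) and the standard library are available. Lean on these libraries where they do the work, as an engineer would, in place of code of your own. Each camera call takes 0.05 s, during which the arm holds its last target. There are 200 camera calls.

## Working session

There is one attempt and no reset: what is moved stays moved. The work goes in short steps, Python scripts to look and compute and a tool call to move; the robot and the scene stay as the last step left them, time stands still between calls to the robot, and variables do not carry over. Pictures are saved under pics/ and viewed, at most 14 in all, crops included, and the job is handed in when it is done.

Besides the shell and the picture viewer there is one more tool, called after "Request:" by a JSON object that holds its "name" and its "arguments", one argument or row to a line. apply_moves: Moves the arm, as the interface text tells. Its arguments: {"type":"object","properties":{"dp":{"type":"array"},"twist":{"type":"array"},"fingers":{"type":"array"},"newtons":{"type":"number"}},"required":["dp","twist","fingers"]}

```bash
ls; mkdir -p pics; python3 - <<'E'
from bench import ctrl,get_image,calibration
import cv2,json
s=ctrl.get_state();print({k:s[k] for k in('time','position','tool_rot','ft_force','grip_width')})
for n in('side','top','wrist'):
    print(n,calibration(n))
    cv2.imwrite(f'pics/{n}0.png',get_image(n)[:,:,::-1])
E
```

```text
pics
{'time': 0.0, 'position': array([ 0.29392527, -0.5791511 ,  0.22145975]), 'tool_rot': array([-3.05360296e+00, -7.30686860e-01,  8.53589108e-04]), 'ft_force': array([ 0.33877541, -0.02751436,  0.21001814]), 'grip_width': 0.9996125724039844}
side {'fx': 370.3072581504776, 'fy': 370.3072581504776, 'cx': 314.4945813449177, 'cy': 193.39784952522808, 'k1': 0.007375674473422581, 'eye': array([0.44860335, 0.85443052, 0.77415051]), 'attitude': array([ 0.0500421 , -1.39680766, -2.76275961])}
top {'fx': 484.0864807386933, 'fy': 484.0864807386933, 'cx': 316.89925837477296, 'cy': 194.55411389127906, 'k1': 0.036576756629843, 'eye': array([ 0.33425354, -0.05235138,  1.26753249]), 'attitude': array([ 0.0977183 , -0.1048708 , -1.59424386])}
wrist {'fx': 315.7931277930732, 'fy': 315.7931277930732, 'cx': 320.0092996930318, 'cy': 199.6761107699122, 'k1': 0.016755258743353815, 'hand_eye': array([[ 3.58227564e-05,  9.53316470e-01,  3.01973023e-01,
         8.32247146e-02],
       [ 9.99999963e-01, -1.15207729e-04,  2.45077091e-04,
        -4.73027626e-04],
       [ 2.68425654e-04,  3.01973003e-01, -9.53316439e-01,
        -1.62980666e-01],
       [ 0.00000000e+00,  0.00000000e+00,  0.00000000e+00,
         1.00000000e+00]])}
```

View pics/top0.png

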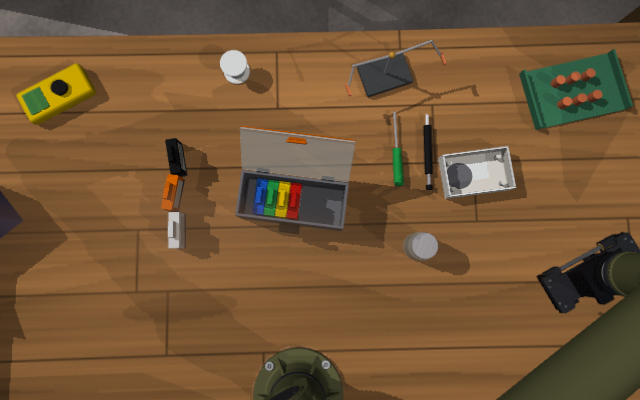

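View pics/side0.png

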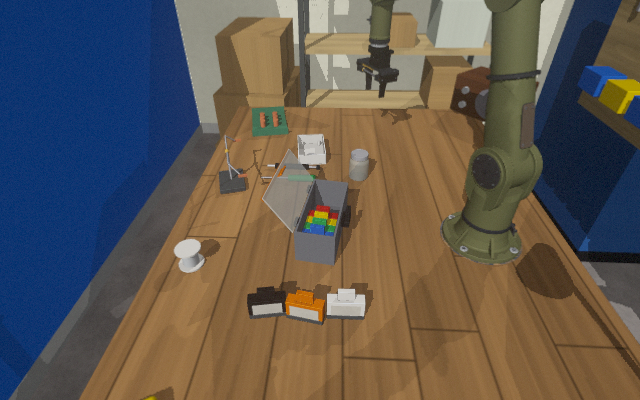

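The top view shows the case near (293,200) with blue, green, yellow and red in a row and free space on the red side. The loose boxes are black (177,155), orange (172,192) and white (176,230). The jar is at (422,246), with the screwdriver and pump at 397–428.

```bash
cat > h.py <<'E'
import numpy as np,cv2
from scipy.spatial.transform import Rotation as R
from bench import ctrl,get_image,calibration
def cam(n):
    c=calibration(n)
    if n=='wrist':
        s=ctrl.get_state();T=np.eye(4);T[:3,:3]=R.from_rotvec(s['tool_rot']).as_matrix();T[:3,3]=s['position']
        M=T@c['hand_eye'];return c,M[:3,:3],M[:3,3]
    return c,R.from_rotvec(c['attitude']).as_matrix(),np.array(c['eye'])
def rays(C,px):
    c,Rm,e=C
    K=np.array([[c['fx'],0,c['cx']],[0,c['fy'],c['cy']],[0,0,1]])
    u=cv2.undistortPoints(np.array(px,float).reshape(-1,1,2),K,np.array([c['k1'],0,0,0.])).reshape(-1,2)
    return np.c_[u[:,0],-u[:,1],-np.ones(len(u))]@Rm.T,e
def onplane(C,px,z):
    d,e=rays(C,px);t=(z-e[2])/d[:,2];return e+d*t[:,None]
def proj(C,P):
    c,Rm,e=C
    q=(np.atleast_2d(P)-e)@Rm;x=q[:,0]/-q[:,2];y=-q[:,1]/-q[:,2];k=1+c['k1']*(x*x+y*y)
    return np.c_[c['fx']*x*k+c['cx'],c['fy']*y*k+c['cy']]
def shot(n,name=None):
    C=cam(n);im=get_image(n)[:,:,::-1].copy()
    if name:cv2.imwrite(f'pics/{name}.png',im)
    return C,im
def st():
    s=ctrl.get_state();r=R.from_rotvec(s['tool_rot']).as_matrix()
    print('t',s['time'],'p',np.round(s['position'],4),'yaw y-axis',np.round(np.degrees(np.arctan2(r[1,1],r[0,1])),2),'x',np.round(r[:,0],3),'z',np.round(r[:,2],3),'F',np.round(s['ft_force'],2),s['grip_width'],s['grip_force'])
E
python3 - <<'E'
from h import *
C=cam('top');st()
im=cv2.imread('pics/top0.png')
print(onplane(C,[[317,385]],0.0))
# case outer corners (rim z .104)
corn=[[237,212],[344,229],[348,180],[245,170]]
print('rim',onplane(C,corn,.104).round(4))
for n,p,z in(('jar',(422,246),.1),('drv',(398,165),.01),('pump top',(427,115),.011),('pump bot',(429,188),.011),('radio',(478,172),.03)):print(n,onplane(C,[p],z).round(3))
cv2.imwrite('pics/crop.png',np.hstack([cv2.resize(im[130:255,150:215],None,fx=4.4,fy=4.4,interpolation=cv2.INTER_CUBIC),cv2.resize(im[155:235,230:355],None,fx=4,fy=4,interpolation=cv2.INTER_CUBIC).copy()[0:0+320] if 0 else cv2.copyMakeBorder(cv2.resize(im[155:235,230:355],None,fx=4,fy=4,interpolation=cv2.INTER_CUBIC),0,230,0,0,cv2.BORDER_CONSTANT)]))
E
```

```text
t 0.15 p [ 0.294  -0.5792  0.2217] yaw y-axis -63.08 x [ 0.892  0.453 -0.   ] z [-0.001  0.001 -1.   ] F [ 0.91 -0.17 -0.39] 0.9991289649976998 0.0
[[ 0.01823654 -0.04800916  0.        ]]
rim [[ 0.4471  0.1339  0.104 ]
 [ 0.3995 -0.1225  0.104 ]
 [ 0.5183 -0.1362  0.104 ]
 [ 0.5493  0.1139  0.104 ]]
jar [[ 0.354 -0.308  0.1  ]]
drv [[ 0.57  -0.276  0.01 ]]
pump top [[ 0.703 -0.359  0.011]]
pump bot [[ 0.506 -0.354  0.011]]
radio [[ 0.542 -0.478  0.03 ]]
```

View pics/crop.png

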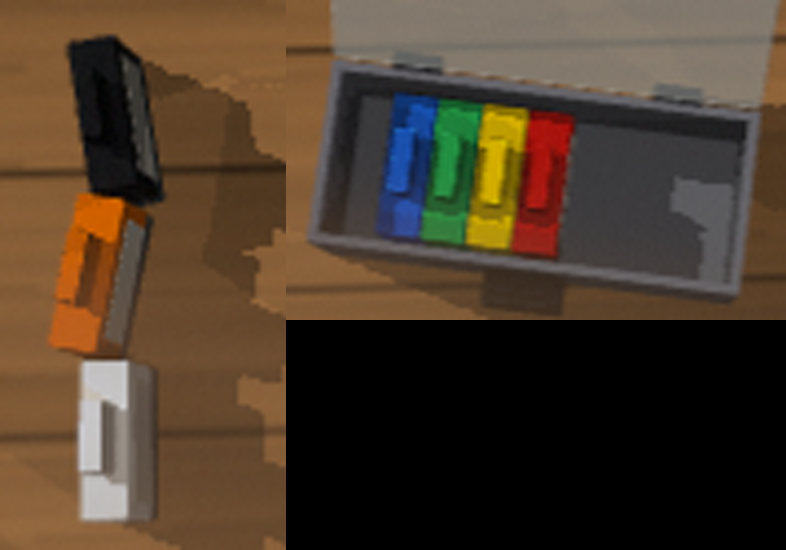

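The crop shows the rim corners clearly and the four tabs in the case. I'll compute poses from these.

```bash
python3 - <<'E'
from h import *
C=cam('top')
f=lambda L,z:onplane(C,[[230+(u-286)/4,155+v/4] for u,v in L],z)
g=lambda L,z:onplane(C,[[150+u/4.4-.4,130+v/4.4-.4] for u,v in L],z)
r=f([(335,58),(309,241),(740,299),(762,112)],.104)[:,:2]
print('rim',r.round(4),'edges',[np.linalg.norm(r[i]-r[(i+1)%4]).round(4) for i in range(4)],'ctr',r.mean(0).round(4))
rc,_,ang=None,None,None
y=(r[0]-r[3])+(r[1]-r[2]);print('case y-axis ang',np.degrees(np.arctan2(y[1],y[0])), 'x from sides',np.degrees(np.arctan2(*((r[0]-r[1])+(r[3]-r[2]))[::-1])))
print('inside',[(p.round(4)) for p in f([(404,158),(448,168),(496,172),(541,181)],.096)])
print('lid edge',onplane(C,[[297,141]],.104+.105*.94).round(3))
# loose tabs top corners by crop estimate: tops
for n,a in (('black',[(78,70),(92,68),(104,135),(88,140)]),('orange',[(82,234),(99,238),(82,303),(62,298)]),('white',[(79,400),(102,400),(102,472),(79,472)])):
    p=g(a,.09);print(n,p.mean(0).round(4))
# box top ends
for n,a in (('black',[(92,42),(125,195)]),('orange',[(100,200),(75,350)]),('white',[(104,362),(104,520)])):
    p=g(a,.062);d=p[0]-p[1];print(n,p.mean(0).round(4),'len',np.linalg.norm(d).round(4),'x-axis ang',np.degrees(np.arctan2(d[1],d[0])).round(1))
E
```

```text
rim [[ 0.5507  0.1206]
 [ 0.4394  0.1369]
 [ 0.3977 -0.1212]
 [ 0.5109 -0.1384]] edges [np.float64(0.1126), np.float64(0.2615), np.float64(0.1144), np.float64(0.262)] ctr [ 0.4747 -0.0005]
case y-axis ang 81.04309571390324 x from sides -8.472676319956745
inside [array([0.4893, 0.0802, 0.096 ]), array([0.4825, 0.0535, 0.096 ]), array([0.4793, 0.0244, 0.096 ]), array([ 0.473 , -0.0029,  0.096 ])]
lid edge [[ 0.594 -0.017  0.203]]
black [0.5989 0.2998 0.09  ]
orange [0.5056 0.3038 0.09  ]
white [0.4122 0.2975 0.09  ]
black [0.5962 0.2978 0.062 ] len 0.0921 x-axis ang 12.4
orange [0.5058 0.3086 0.062 ] len 0.0867 x-axis ang -8.6
white [0.4113 0.2982 0.062 ] len 0.0889 x-axis ang 0.8
```

```bash
cat >> h.py <<'E'
CO=np.array([.4747,-.0005]);CY=np.radians(-8.8)
def cw(x,y):
    c,s=np.cos(CY),np.sin(CY);return CO+np.array([c*x-s*y,s*x+c*y])
def wc(p):
    c,s=np.cos(CY),np.sin(CY);d=np.array(p)[:2]-CO;return np.array([c*d[0]+s*d[1],-s*d[0]+c*d[1]])
def plan(p,yawy,tilt=0):
    """tool y axis at yawy deg, pointing down, then tilt about tool x"""
    s=ctrl.get_state();r=R.from_rotvec(s['tool_rot'])
    a=np.radians(yawy);yv=np.array([np.cos(a),np.sin(a),0]);zv=np.array([0,0,-1.]);xv=np.cross(yv,zv)
    T=R.from_matrix(np.c_[xv,yv,zv])*R.from_rotvec([tilt,0,0])
    st();print('case xy',wc(s['position']).round(4))
    print('twist',(r.inv()*T).as_rotvec().round(4),'dp after turn',T.inv().apply(np.array(p)-s['position']).round(4),'dp before',r.inv().apply(np.array(p)-s['position']).round(4))
E
python3 - <<'E'
from h import *
b=cw(0,.082);print(b);plan([*b,.17],-8.8)
E
```

```text
[0.48724484 0.08053473]
t 0.15 p [ 0.294  -0.5792  0.2217] yaw y-axis -63.08 x [ 0.892  0.453 -0.   ] z [-0.001  0.001 -1.   ] F [ 0.91 -0.17 -0.39] 0.9991289649976998 0.0
case xy [-0.09   -0.5995]
twist [-1.400e-03 -6.000e-04 -9.474e-01] dp after turn [0.6815 0.09   0.0517] dp before [ 0.471  -0.5007  0.0524]
```

Request:
{"name": "apply_moves", "arguments": {
  "dp": [
    [0,0,0],
    [0,0,0],
    [0,0,0],
    [0,0,0],
    [0,0,0],
    [0,0,0],
    [0,0,0],
    [0.01,0,0],
    [0.03,0,0],
    [0.04,0,0]
  ],
  "twist": [
    [0,0,-0.135],
    [0,0,-0.135],
    [0,0,-0.135],
    [0,0,-0.135],
    [0,0,-0.135],
    [0,0,-0.135],
    [0,0,-0.135],
    [0,0,0],
    [0,0,0],
    [0,0,0]
  ],
  "fingers": [0.3,0.3,0.3,0.3,0.3,0.3,0.3,0.3,0.3,0.3]
}}

```text
time: 1.15
position: [0.3059, -0.5001, 0.2218]
tool_rot: [-2.394, -2.034, -0.0]
ft_force: [0.1, 0.1, -0.3]
grip_width: 0.697
grip_force: 0.0
```

Request:
{"name": "apply_moves", "arguments": {
  "dp": [
    [0.05,0.01,0],
    [0.05,0.01,0],
    [0.05,0.01,0],
    [0.05,0.01,0],
    [0.05,0.01,0],
    [0.05,0.01,0],
    [0.05,0.01,0],
    [0.05,0.01,0],
    [0.05,0.01,0.0],
    [0.05,0,0.0]
  ],
  "twist": [
    [0,0,0],
    [0,0,0],
    [0,0,0],
    [0,0,0],
    [0,0,0],
    [0,0,0],
    [0,0,0],
    [0,0,0],
    [0,0,0],
    [0,0,0]
  ],
  "fingers": [0.3,0.3,0.3,0.3,0.3,0.3,0.3,0.3,0.3,0.3]
}}

```text
time: 2.15
position: [0.4704, -0.0266, 0.2225]
tool_rot: [2.391, 2.037, 0.0]
ft_force: [0.7, -0.2, 0.1]
grip_width: 0.702
grip_force: 0.0
```

Request:
{"name": "apply_moves", "arguments": {
  "dp": [
    [0.05,0,0],
    [0.04,0,0],
    [0.01,0,0.025],
    [0,0,0.025],
    [0,0,0],
    [0,0,0]
  ],
  "twist": [
    [0,0,0],
    [0,0,0],
    [0,0,0],
    [0,0,0],
    [0,0,0],
    [0,0,0]
  ],
  "fingers": [0.3,0.3,0.3,0.3,0.3,0.3]
}}

```text
time: 2.75
position: [0.4851, 0.0697, 0.1726]
tool_rot: [-2.389, -2.039, 0.001]
ft_force: [-0.3, 0.7, 0.3]
grip_width: 0.704
grip_force: 0.0
```

```bash
python3 - <<'E'
from h import *
b=cw(0,.082);plan([*b,.17],-8.8)
C,im=shot('wrist','w1')
print('pred blue tab',proj(C,[[*b,.096]]),'tcp',proj(C,[ctrl.get_state()['position']]))
E
```

```text
t 2.75 p [0.4851 0.0697 0.1726] yaw y-axis -9.04 x [ 0.157  0.988 -0.   ] z [-0.001 -0.    -1.   ] F [-0.34  0.69  0.26] 0.7042183636691356 0.0
case xy [-0.0004  0.071 ]
twist [-0.0009  0.0005 -0.0042] dp after turn [0.011  0.0004 0.0026] dp before [0.011  0.0004 0.0026]
pred blue tab [[321.28038082 195.89437311]] tcp [[322.47554293 253.90304409]]
```

View pics/w1.png

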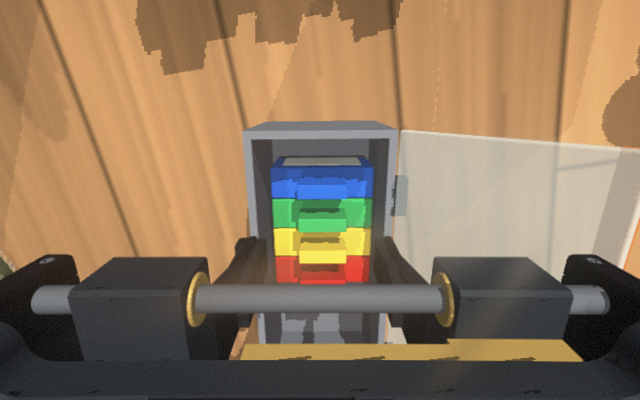

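The wrist view shows the row under the gripper, with the blue tab near (322,186) and the red tab near (322,275). I'll read the tab edges numerically.

```bash
python3 - <<'E'
from h import *
im=cv2.imread('pics/w1.png');C=cam('wrist')
cv2.imwrite('pics/w1c.png',cv2.resize(im[115:300,235:410],None,fx=3.2,fy=3.2,interpolation=cv2.INTER_CUBIC))
E
```

```text
(no output)
```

View pics/w1c.png

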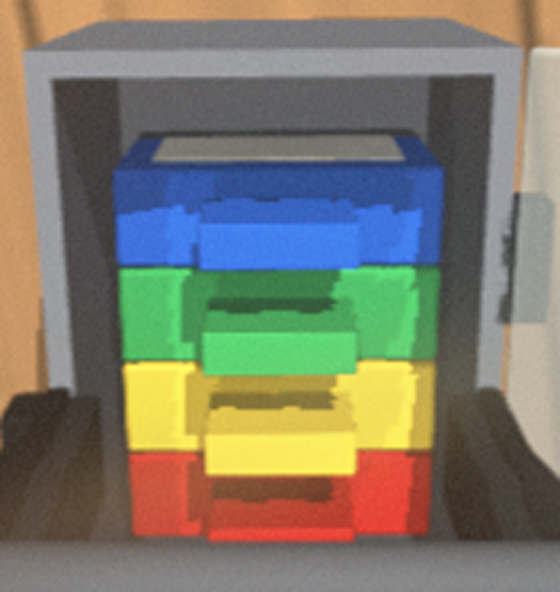

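```bash
python3 - <<'E'
from h import *
C=cam('wrist')
q=lambda L,z:[wc(p).round(4) for p in onplane(C,[[235+u/3.2,115+v/3.2] for u,v in L],z)]
for n,L in dict(blue=[(200,222),(358,222),(358,268),(200,268)],green=[(203,332),(357,332),(355,374),(203,374)],yellow=[(206,432),(355,432),(354,474),(206,474)]).items():
    a=q(L,.096);print(n,np.mean(a,0).round(4),'len',np.linalg.norm(a[0]-a[1]).round(4),np.linalg.norm(a[1]-a[2]).round(4))
print('rim far inner/outer corners',q([(55,78),(495,75),(27,48),(520,48)],.104))
st()
b=cw(0,.0815);plan([*b,.08],-8.8,-.12)
E
```

```text
blue [0.0017 0.0853] len 0.0388 0.0119
green [0.0017 0.0566] len 0.0392 0.0115
yellow [0.0019 0.028 ] len 0.0392 0.0123
rim far inner/outer corners [array([-0.0491,  0.1274]), array([0.0508, 0.1276]), array([-0.055 ,  0.1341]), array([0.056 , 0.1336])]
t 2.8 p [0.4859 0.0696 0.1734] yaw y-axis -9.05 x [ 0.157  0.988 -0.   ] z [ 0.001 -0.    -1.   ] F [ 0.68  0.29 -0.07] 0.7056566398009079 0.0
t 2.8 p [0.4859 0.0696 0.1734] yaw y-axis -9.05 x [ 0.157  0.988 -0.   ] z [ 0.001 -0.    -1.   ] F [ 0.68  0.29 -0.07] 0.7056566398009079 0.0
case xy [0.0004 0.071 ]
twist [-0.1191  0.0005 -0.0043] dp after turn [ 0.0105 -0.0116  0.0927] dp before [ 0.0105 -0.0005  0.0934]
```

```bash
sed -i 's/^CO=.*/CO=np.array([.4747,-.0005])+[.0013,.0018];CY=np.radians(-8.8)/' h.py; python3 - <<'E'
from h import *
plan([*cw(0.001,.083),.079],-8.8,-.12)
E
```

```text
t 2.8 p [0.4859 0.0696 0.1734] yaw y-axis -9.05 x [ 0.157  0.988 -0.   ] z [ 0.001 -0.    -1.   ] F [ 0.68  0.29 -0.07] 0.7056566398009079 0.0
case xy [-0.0006  0.069 ]
twist [-0.1191  0.0005 -0.0043] dp after turn [ 0.014  -0.0097  0.0939] dp before [0.014  0.0015 0.0944]
```

Request:
{"name": "apply_moves", "arguments": {
  "dp": [
    [0.014,0.0015,0],
    [0,0,0],
    [0,-0.005,0.04],
    [0,-0.003,0.03],
    [0,-0.001,0.014],
    [0,-0.001,0.01],
    [0,0,0],
    [0,0,0]
  ],
  "twist": [
    [0,0,0],
    [-0.12,0,-0.004],
    [0,0,0],
    [0,0,0],
    [0,0,0],
    [0,0,0],
    [0,0,0],
    [0,0,0]
  ],
  "fingers": [0.38,0.38,0.38,0.38,0.38,0.38,0.38,0.38],
  "newtons": 5
}}

```text
time: 3.6
position: [0.4917, 0.0834, 0.0789]
tool_rot: [2.313, 1.985, 0.121]
ft_force: [-0.1, 0.1, -0.7]
grip_width: 0.618
grip_force: 0.0
```

Request:
{"name": "apply_moves", "arguments": {
  "dp": [
    [0,0,0],
    [0,0,0],
    [0,0,0],
    [0,0,0],
    [0,0,0]
  ],
  "twist": [
    [0,0,0],
    [0,0,0],
    [0,0,0],
    [0,0,0],
    [0,0,0]
  ],
  "fingers": [0.65,0.65,0.65,0.65,0.65],
  "newtons": 5
}}

```text
time: 4.1
position: [0.491, 0.0833, 0.0785]
tool_rot: [2.312, 1.985, 0.12]
ft_force: [-0.8, 0.1, 4.6]
grip_width: 0.476
grip_force: 5.2
```

```bash
python3 - <<'E'
from h import *
plan([*cw(0.001,.108),.079],-8.8,-.12)
E
```

```text
t 4.1 p [0.491  0.0833 0.0785] yaw y-axis -8.7 x [ 0.151  0.988 -0.   ] z [ 0.119 -0.019 -0.993] F [-0.79  0.09  4.59] 0.4756824318975633 5.155667730141431
case xy [0.0023 0.0833]
twist [0.0007 0.0002 0.0017] dp after turn [ 0.0247 -0.0012 -0.0006] dp before [ 0.0247 -0.0012 -0.0006]
```

Request:
{"name": "apply_moves", "arguments": {
  "dp": [
    [0.005,0,0],
    [0.005,0,0],
    [0.005,0,0],
    [0.005,0,0],
    [0.004,0,0],
    [0,0,0],
    [0,0,0]
  ],
  "twist": [
    [0,0,0],
    [0,0,0],
    [0,0,0],
    [0,0,0],
    [0,0,0],
    [0,0,0],
    [0,0,0]
  ],
  "fingers": [0.65,0.65,0.65,0.65,0.65,0.65,0.65]
}}

```text
time: 4.8
position: [0.4946, 0.1069, 0.0781]
tool_rot: [2.312, 1.985, 0.12]
ft_force: [0.6, -0.6, 2.2]
grip_width: 0.479
grip_force: 5.1
```

Request:
{"name": "apply_moves", "arguments": {
  "dp": [
    [0,0,0],
    [0,0,0],
    [0,0.002,-0.015],
    [0,0.002,-0.015],
    [-0.02,0,0],
    [-0.02,0,0],
    [-0.01,0,0],
    [0,0,0],
    [0,0,0]
  ],
  "twist": [
    [0,0,0],
    [0,0,0],
    [0,0,0],
    [0,0,0],
    [0,0,0],
    [0,0,0],
    [0,0,0],
    [0,0,0],
    [0,0,0]
  ],
  "fingers": [0.38,0.38,0.38,0.38,0.38,0.38,0.38,0.38,0.38]
}}

```text
time: 5.7
position: [0.4878, 0.0578, 0.1094]
tool_rot: [2.312, 1.984, 0.121]
ft_force: [0.4, 0.5, -0.8]
grip_width: 0.624
grip_force: 0.0
```

```bash
python3 - <<'E'
from h import *
plan([*cw(0.001,.0545),.079],-8.8,-.12)
C,im=shot('wrist','w2')
cv2.imwrite('pics/w2c.png',cv2.resize(im[80:300,220:420],None,fx=2.6,fy=2.6))
E
```

```text
t 5.7 p [0.4878 0.0578 0.1094] yaw y-axis -8.73 x [ 0.152  0.988 -0.   ] z [ 0.12  -0.019 -0.993] F [ 0.42  0.54 -0.79] 0.6242620800321911 0.0
case xy [0.003  0.0576]
twist [ 0.0018 -0.      0.0013] dp after turn [-0.0031 -0.0056  0.03  ] dp before [-0.0031 -0.0057  0.0299]
```

View pics/w2c.png

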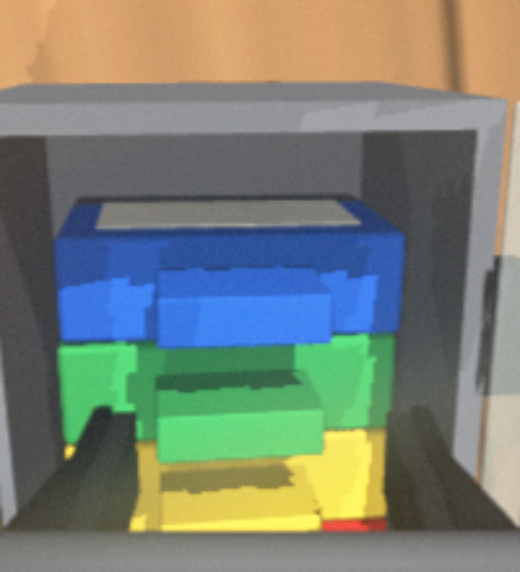

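```bash
python3 - <<'E'
from h import *
C=cam('wrist')
q=lambda L,z:np.array([wc(p) for p in onplane(C,[[220+u/2.6,80+v/2.6] for u,v in L],z)]).round(4)
for n,L in dict(blue=[(160,295),(330,292),(328,343),(160,346)],green=[(158,405),(322,402),(322,455),(158,460)]).items(): print(n,q(L,.096).mean(0))
print(q([(0,133),(475,130)],.104))
st()
E
```

```text
blue [0.000625 0.084175]
green [-0.00055   0.056625]
[[-0.0478  0.1265]
 [ 0.0477  0.1262]]
t 5.75 p [0.4877 0.0582 0.1092] yaw y-axis -8.67 x [0.151 0.989 0.   ] z [ 0.12  -0.018 -0.993] F [ 0.6  -0.49 -0.55] 0.6227705019087871 0.0
```

Blue did not move: the grip slipped (line contact at low force). I'll retry with a firmer grip and a small lift before dragging.

Request:
{"name": "apply_moves", "arguments": {
  "dp": [
    [0.0245,-0.002,0],
    [0,-0.002,0.014],
    [0,-0.001,0.014],
    [0,0,0],
    [0,0,0],
    [0,0,0],
    [0,0,0],
    [0,0,-0.002],
    [0,0,-0.001],
    [0,0,0]
  ],
  "twist": [
    [0,0,0],
    [0,0,0],
    [0,0,0],
    [0,0,0],
    [0,0,0],
    [0,0,0],
    [0,0,0],
    [0,0,0],
    [0,0,0],
    [0,0,0]
  ],
  "fingers": [0.38,0.38,0.38,0.38,0.7,0.7,0.7,0.7,0.7,0.7],
  "newtons": 25
}}

```text
time: 6.75
position: [0.4888, 0.0818, 0.083]
tool_rot: [2.313, 1.985, 0.119]
ft_force: [-0.1, -0.6, -1.9]
grip_width: 0.466
grip_force: 24.5
```

Request:
{"name": "apply_moves", "arguments": {
  "dp": [
    [0.005,0,0],
    [0.005,0,0],
    [0.005,0,0]
  ],
  "twist": [
    [0,0,0],
    [0,0,0],
    [0,0,0]
  ],
  "fingers": [0.7,0.7,0.7]
}}

```text
time: 7.05
position: [0.4912, 0.0974, 0.0828]
tool_rot: [2.313, 1.986, 0.119]
ft_force: [-0.2, 0.0, -1.0]
grip_width: 0.468
grip_force: 24.5
```

```bash
python3 - <<'E'
from h import *
plan([*cw(0.001,.108),.082],-8.8,-.12)
C,im=shot('wrist','w3')
cv2.imwrite('pics/w3c.png',cv2.resize(im[80:300,220:420],None,fx=2.6,fy=2.6))
E
```

```text
t 7.05 p [0.4912 0.0974 0.0828] yaw y-axis -8.69 x [ 0.151  0.989 -0.   ] z [ 0.118 -0.018 -0.993] F [-0.18  0.04 -0.95] 0.4679256162097118 24.53637958969921
case xy [0.0003 0.0973]
twist [-0.0001 -0.0001  0.0018] dp after turn [0.0107 0.0006 0.0009] dp before [0.0107 0.0006 0.0009]
```

View pics/w3c.png

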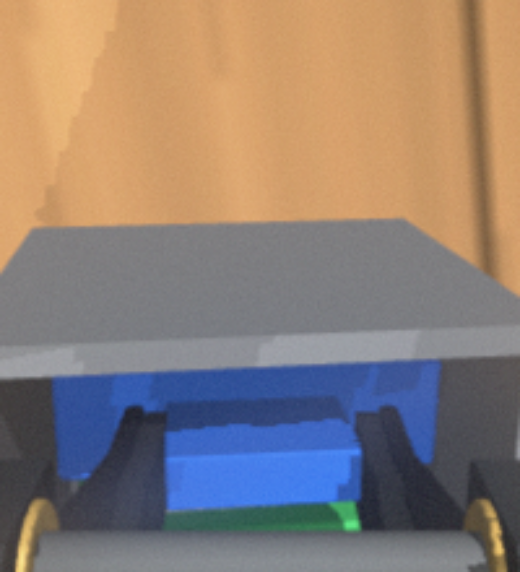

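Blue moved with the gripper this time: there is a gap on its near side, and its tab is flush in the fingers. I'll finish its slide and continue to red.

Request:
{"name": "apply_moves", "arguments": {
  "dp": [
    [0.005,0,0],
    [0.0045,0,0],
    [0,0,0.001],
    [0,0,0.002],
    [0,0,0],
    [0,0,0],
    [0,0.002,-0.02],
    [0,0.003,-0.025],
    [0,0,0],
    [0,0,0]
  ],
  "twist": [
    [0,0,0],
    [0,0,0],
    [0,0,0],
    [0,0,0],
    [0,0,0],
    [0,0,0],
    [0,0,0],
    [0,0,0],
    [0,0,0],
    [0,0,0]
  ],
  "fingers": [0.7,0.7,0.7,0.7,0.38,0.38,0.38,0.38,0.38,0.38]
}}

```text
time: 8.1
position: [0.4928, 0.1058, 0.1254]
tool_rot: [2.312, 1.984, 0.119]
ft_force: [1.2, -0.5, -0.1]
grip_width: 0.618
grip_force: 0.0
```

```bash
python3 - <<'E'
from h import *
plan([*cw(0.001,-.0025),.082],-8.8,-.12)
E
```

```text
t 8.1 p [0.4928 0.1058 0.1254] yaw y-axis -8.74 x [ 0.152  0.988 -0.001] z [ 0.119 -0.019 -0.993] F [ 1.25 -0.47 -0.06] 0.6176309156245539 0.0
case xy [0.0006 0.1058]
twist [0.0012 0.0007 0.0011] dp after turn [-0.1083 -0.0048  0.0432] dp before [-0.1083 -0.005   0.0432]
```

Request:
{"name": "apply_moves", "arguments": {
  "dp": [
    [-0.03,0,0],
    [-0.04,0,0],
    [-0.03,0,0],
    [-0.008,0,0],
    [0,-0.002,0.02],
    [0,-0.003,0.02],
    [0,0,0.003],
    [0,0,0]
  ],
  "twist": [
    [0,0,0],
    [0,0,0],
    [0,0,0],
    [0,0,0],
    [0,0,0],
    [0,0,0],
    [0,0,0],
    [0,0,0]
  ],
  "fingers": [0.38,0.38,0.38,0.38,0.38,0.38,0.38,0.38]
}}

```text
time: 8.9
position: [0.4756, 0.0002, 0.081]
tool_rot: [2.313, 1.988, 0.118]
ft_force: [0.0, -0.3, 0.5]
grip_width: 0.621
grip_force: 0.0
```

Request:
{"name": "apply_moves", "arguments": {
  "dp": [
    [0,0,0],
    [0,0,0],
    [0,0,0],
    [0,0,0],
    [0,0,-0.002],
    [0,0,-0.001],
    [-0.005,0,0],
    [-0.01,0,0],
    [-0.015,0,0],
    [-0.015,0,0]
  ],
  "twist": [
    [0,0,0],
    [0,0,0],
    [0,0,0],
    [0,0,0],
    [0,0,0],
    [0,0,0],
    [0,0,0],
    [0,0,0],
    [0,0,0],
    [0,0,0]
  ],
  "fingers": [0.7,0.7,0.7,0.7,0.7,0.7,0.7,0.7,0.7,0.7]
}}

```text
time: 9.9
position: [0.4687, -0.0464, 0.0847]
tool_rot: [2.313, 1.985, 0.118]
ft_force: [-0.0, -0.6, -1.3]
grip_width: 0.462
grip_force: 24.6
```

```bash
python3 - <<'E'
from h import *
plan([*cw(0.001,-.108),.082],-8.8,-.12)
E
```

```text
t 9.9 p [ 0.4687 -0.0464  0.0847] yaw y-axis -8.72 x [ 0.152  0.988 -0.001] z [ 0.118 -0.019 -0.993] F [-0.04 -0.56 -1.27] 0.46181170138052435 24.597567357122898
case xy [ 0.     -0.0483]
twist [-0.0005  0.0005  0.0014] dp after turn [-0.0597  0.0006  0.0027] dp before [-0.0597  0.0006  0.0028]
```

Request:
{"name": "apply_moves", "arguments": {
  "dp": [
    [-0.015,0,0],
    [-0.015,0,0],
    [-0.015,0,0],
    [-0.009,0,0],
    [-0.004,0,0],
    [0,0,0.003],
    [0,0,0],
    [0,0,0],
    [0,0.002,-0.02],
    [0,0.003,-0.022]
  ],
  "twist": [
    [0,0,0],
    [0,0,0],
    [0,0,0],
    [0,0,0],
    [0,0,0],
    [0,0,0],
    [0,0,0],
    [0,0,0],
    [0,0,0],
    [0,0,0]
  ],
  "fingers": [0.7,0.7,0.7,0.7,0.7,0.7,0.38,0.38,0.38,0.38]
}}

```text
time: 10.9
position: [0.46, -0.1013, 0.1238]
tool_rot: [2.313, 1.988, 0.118]
ft_force: [1.3, -0.2, 0.4]
grip_width: 0.607
grip_force: 0.0
```

```bash
python3 - <<'E'
from h import *
plan([*cw(0.001,.026),.082],-8.8,-.12)
E
```

```text
t 10.9 p [ 0.46   -0.1013  0.1238] yaw y-axis -8.63 x [0.15  0.989 0.001] z [ 0.116 -0.017 -0.993] F [ 1.28 -0.18  0.37] 0.6067092617159243 0.0
case xy [-1.000e-04 -1.039e-01]
twist [-0.002  -0.0011  0.0029] dp after turn [ 0.1299 -0.0039  0.0416] dp before [ 0.1298 -0.0035  0.0418]
```

Request:
{"name": "apply_moves", "arguments": {
  "dp": [
    [0.04,0,0],
    [0.04,0,0],
    [0.04,0,0],
    [0.009,0,0],
    [0,-0.002,0.02],
    [0,-0.001,0.02],
    [0,0,0.002],
    [0,0,0]
  ],
  "twist": [
    [0,0,0],
    [0,0,0],
    [0,0,0],
    [0,0,0],
    [0,0,0],
    [0,0,0],
    [0,0,0],
    [0,0,0]
  ],
  "fingers": [0.38,0.38,0.38,0.38,0.38,0.38,0.38,0.38]
}}

```text
time: 11.7
position: [0.4818, 0.0249, 0.0818]
tool_rot: [2.314, 1.987, 0.118]
ft_force: [-0.4, 0.1, -0.6]
grip_width: 0.623
grip_force: 0.0
```

Request:
{"name": "apply_moves", "arguments": {
  "dp": [
    [0,0,0],
    [0,0,0],
    [0,0,0],
    [0,0,0],
    [0,0,-0.002],
    [0,0,-0.001],
    [-0.005,0,0],
    [-0.01,0,0],
    [-0.015,0,0],
    [-0.015,0,0]
  ],
  "twist": [
    [0,0,0],
    [0,0,0],
    [0,0,0],
    [0,0,0],
    [0,0,0],
    [0,0,0],
    [0,0,0],
    [0,0,0],
    [0,0,0],
    [0,0,0]
  ],
  "fingers": [0.7,0.7,0.7,0.7,0.7,0.7,0.7,0.7,0.7,0.7]
}}

```text
time: 12.7
position: [0.4746, -0.021, 0.0849]
tool_rot: [2.313, 1.985, 0.118]
ft_force: [-0.1, -0.3, -2.2]
grip_width: 0.46
grip_force: 24.6
```

Request:
{"name": "apply_moves", "arguments": {
  "dp": [
    [-0.012,0,0],
    [-0.004,0,0],
    [0,0,0],
    [0,0,0.003],
    [0,0,0],
    [0,0,0],
    [0,0,0],
    [0,0.002,-0.02],
    [0,0.003,-0.022],
    [0,0,0]
  ],
  "twist": [
    [0,0,0],
    [0,0,0],
    [0,0,0],
    [0,0,0],
    [0,0,0],
    [0,0,0],
    [0,0,0],
    [0,0,0],
    [0,0,0],
    [0,0,0]
  ],
  "fingers": [0.7,0.7,0.7,0.7,0.38,0.38,0.38,0.38,0.38,0.38]
}}

```text
time: 13.7
position: [0.4753, -0.0354, 0.1271]
tool_rot: [2.309, 1.983, 0.124]
ft_force: [0.8, 0.2, 0.5]
grip_width: 0.618
grip_force: 0.0
```

```bash
python3 - <<'E'
from h import *
plan([*cw(0.001,.0545),.082],-8.8,-.12)
C,im=shot('wrist');Ct,t=shot('top','t1')
cv2.imwrite('pics/m1.png',np.hstack([cv2.resize(im[80:310,210:430],None,fx=1.8,fy=1.8),cv2.resize(t[150:240,230:355],None,fx=3.2,fy=4.6)]))
E
```

```text
t 13.7 p [ 0.4753 -0.0354  0.1271] yaw y-axis -8.68 x [ 0.151  0.989 -0.001] z [ 0.124 -0.02  -0.992] F [0.79 0.19 0.54] 0.6180063957703276 0.0
case xy [ 0.0049 -0.0364]
twist [0.0055 0.0007 0.0021] dp after turn [ 0.0909 -0.0093  0.0444] dp before [ 0.091  -0.0094  0.0442]
```

View pics/m1.png

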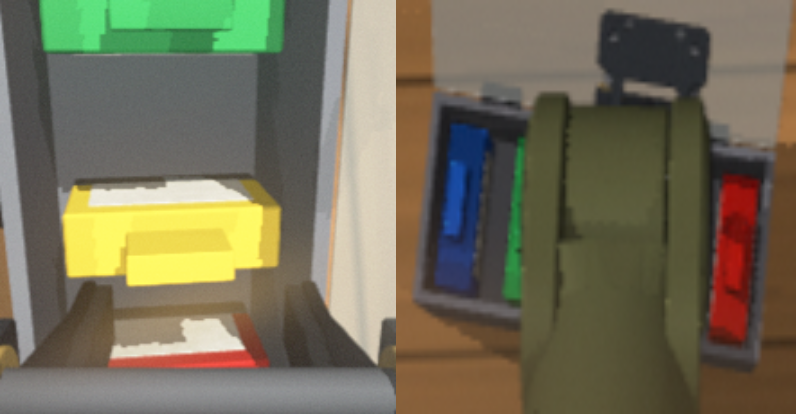

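Yellow now stands clear of green, red is by the -y wall and blue by the +y wall. Green is next.

Request:
{"name": "apply_moves", "arguments": {
  "dp": [
    [0.03,-0.002,0],
    [0.04,-0.002,0],
    [0.021,-0.001,0],
    [0,-0.002,0.02],
    [0,-0.002,0.02],
    [0,0,0.004],
    [0,0,0],
    [0,0,0]
  ],
  "twist": [
    [0,0,0],
    [0,0,0],
    [0,0,0],
    [0,0,0],
    [0,0,0],
    [0,0,0],
    [0,0,0],
    [0,0,0]
  ],
  "fingers": [0.38,0.38,0.38,0.38,0.38,0.38,0.38,0.38]
}}

```text
time: 14.6
position: [0.4834, 0.055, 0.08]
tool_rot: [2.313, 1.985, 0.12]
ft_force: [-0.8, -0.3, 0.2]
grip_width: 0.621
grip_force: 0.0
```

Request:
{"name": "apply_moves", "arguments": {
  "dp": [
    [0,0,0],
    [0,0,0],
    [0,0,0],
    [0,0,0],
    [0,0,-0.002],
    [0,0,-0.001],
    [-0.005,0,0],
    [-0.01,0,0],
    [-0.0035,0,0],
    [0,0,0]
  ],
  "twist": [
    [0,0,0],
    [0,0,0],
    [0,0,0],
    [0,0,0],
    [0,0,0],
    [0,0,0],
    [0,0,0],
    [0,0,0],
    [0,0,0],
    [0,0,0]
  ],
  "fingers": [0.7,0.7,0.7,0.7,0.7,0.7,0.7,0.7,0.7,0.7]
}}

```text
time: 15.6
position: [0.4794, 0.0359, 0.0823]
tool_rot: [2.314, 1.984, 0.117]
ft_force: [-0.2, -0.2, -2.5]
grip_width: 0.462
grip_force: 24.5
```

Request:
{"name": "apply_moves", "arguments": {
  "dp": [
    [0,0,0.003],
    [0,0,0],
    [0,0,0],
    [0,0,0],
    [0,0.002,-0.02],
    [0,0.003,-0.03],
    [0,0.005,-0.04],
    [0,0,-0.03],
    [0,0,0],
    [0,0,0]
  ],
  "twist": [
    [0,0,0],
    [0,0,0],
    [0,0,0],
    [0,0,0],
    [0,0,0],
    [0,0,0],
    [0,0,0],
    [0.12,0,0],
    [0,0,0],
    [0,0,0]
  ],
  "fingers": [0.7,0.38,0.38,0.38,0.38,0.38,0.38,0.38,0.38,0.38]
}}

```text
time: 16.6
position: [0.4766, 0.0376, 0.2001]
tool_rot: [2.383, 2.046, 0.002]
ft_force: [-0.2, -1.5, -1.6]
grip_width: 0.622
grip_force: 0.0
```

```bash
python3 - <<'E'
from h import *
# loose boxes: tool y along box y, camera (tool x) toward robot: yawy = boxx+90 +... 
st()
for n,p,a in(('orange',(.5056,.3045),-8.6),('white',(.412,.298),.8),('black',(.5985,.2995),12.4)):
    print(n);plan([*p,.16],a+90)
C,t=shot('top','t2')
cv2.imwrite('pics/m2.png',cv2.resize(t[130:250,140:355],None,fx=3.7,fy=4.2,interpolation=cv2.INTER_CUBIC))
E
```

```text
t 16.6 p [0.4766 0.0376 0.2001] yaw y-axis -8.7 x [0.151 0.988 0.001] z [ 0.001  0.001 -1.   ] F [-0.23 -1.5  -1.58] 0.6221660959146439 0.0
orange
t 16.6 p [0.4766 0.0376 0.2001] yaw y-axis -8.7 x [0.151 0.988 0.001] z [ 0.001  0.001 -1.   ] F [-0.23 -1.5  -1.58] 0.6221660959146439 0.0
case xy [-0.005  0.036]
twist [ 1.4000e-03  1.0000e-04 -1.5726e+00] dp after turn [0.0112 0.2682 0.0401] dp before [ 0.2682 -0.0118  0.0403]
white
t 16.6 p [0.4766 0.0376 0.2001] yaw y-axis -8.7 x [0.151 0.988 0.001] z [ 0.001  0.001 -1.   ] F [-0.23 -1.5  -1.58] 0.6221660959146439 0.0
case xy [-0.005  0.036]
twist [ 1.4000e-03  2.0000e-04 -1.7367e+00] dp after turn [0.061  0.2612 0.0401] dp before [ 0.2476 -0.1033  0.0402]
black
t 16.6 p [0.4766 0.0376 0.2001] yaw y-axis -8.7 x [0.151 0.988 0.001] z [ 0.001  0.001 -1.   ] F [-0.23 -1.5  -1.58] 0.6221660959146439 0.0
case xy [-0.005  0.036]
twist [ 1.4000e-03  4.0000e-04 -1.9391e+00] dp after turn [-0.1753  0.2296  0.0401] dp before [0.2773 0.0808 0.0404]
```

View pics/m2.png

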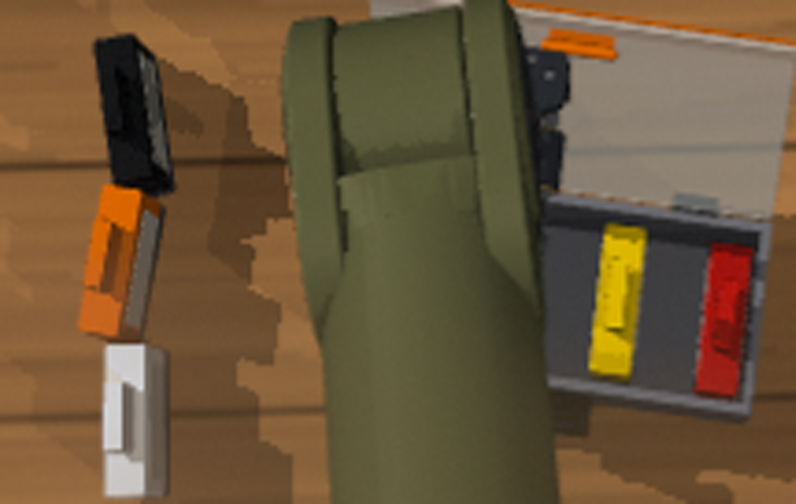

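The top view shows the three loose boxes unmoved, and yellow and red well spaced. Going to orange.

Request:
{"name": "apply_moves", "arguments": {
  "dp": [
    [0.04,0,0],
    [0.05,0,0],
    [0.05,0,0],
    [0.05,-0.005,0],
    [0.05,-0.004,0],
    [0.03,-0.003,0],
    [0,0,0],
    [0,0,0],
    [0,0,0],
    [0,0,0]
  ],
  "twist": [
    [0,0,0],
    [0,0,0],
    [0,0,0],
    [0,0,0],
    [0,0,0],
    [0,0,0],
    [0,0,-0.143],
    [0,0,-0.143],
    [0,0,-0.143],
    [0,0,-0.143]
  ],
  "fingers": [0.38,0.38,0.38,0.38,0.38,0.38,0.6,0.6,0.6,0.6]
}}

```text
time: 17.65
position: [0.5032, 0.3058, 0.198]
tool_rot: [-1.698, -2.642, 0.004]
ft_force: [-0.3, 0.5, 1.2]
grip_width: 0.416
grip_force: 0.0
```

Request:
{"name": "apply_moves", "arguments": {
  "dp": [
    [0,0,0],
    [0,0,0],
    [0,0,0],
    [0,0,0],
    [0,0,0],
    [0,0,0],
    [0,0,0],
    [0,0,0.02],
    [0,0,0.02],
    [0,0,0]
  ],
  "twist": [
    [0,0,-0.143],
    [0,0,-0.143],
    [0,0,-0.143],
    [0,0,-0.143],
    [0,0,-0.143],
    [0,0,-0.143],
    [0,0,-0.143],
    [0,0,0],
    [0,0,0],
    [0,0,0]
  ],
  "fingers": [0.6,0.6,0.6,0.6,0.6,0.6,0.6,0.6,0.6,0.6]
}}

```text
time: 18.65
position: [0.5022, 0.3042, 0.156]
tool_rot: [-0.232, -3.128, 0.007]
ft_force: [-0.1, -0.0, -0.3]
grip_width: 0.398
grip_force: 0.0
```

```bash
python3 - <<'E'
from h import *
plan([.5056,.3045,.072],81.4)
C,im=shot('wrist','w4')
print(proj(C,[[.5056,.3045,.09]]))
cv2.imwrite('pics/w4c.png',cv2.resize(im[60:320,160:480],None,fx=2.2,fy=2.2))
E
```

```text
t 18.65 p [0.5022 0.3042 0.156 ] yaw y-axis 81.53 x [-0.989  0.147  0.005] z [-0.005 -0.004 -1.   ] F [-0.09 -0.01 -0.33] 0.3976285711835115 0.0
case xy [-0.0204  0.3033]
twist [-0.0046 -0.0048  0.0022] dp after turn [-0.0033  0.0008  0.084 ] dp before [-0.0037  0.0012  0.084 ]
[[321.10649156 218.26705554]]
```

View pics/w4c.png

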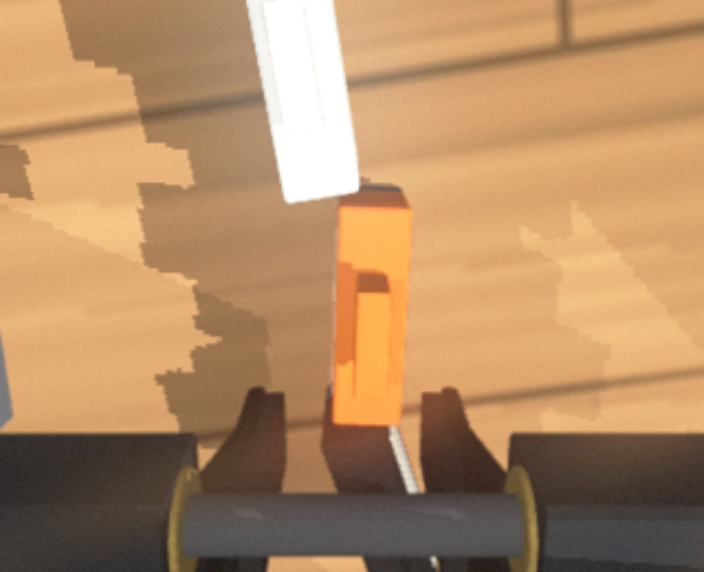

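The orange tab top is centred near (329,217) in the full image, about 8 px right of prediction, and well between the fingers. White's end lies close beside orange's near end.

```bash
python3 - <<'E'
from h import *
C=cam('wrist')
P=onplane(C,[[160+u/2.2,60+v/2.2] for u,v in [(357,292),(390,292),(388,400),(355,400)]],.09);print(P.round(4),P.mean(0).round(4))
d=P[0]+P[1]-P[2]-P[3];a=np.degrees(np.arctan2(d[1],d[0]));print('axis',a)
m=P.mean(0);plan([m[0],m[1],.070],a-90 if a>0 else a+90+180-180)
E
```

```text
[[0.4868 0.3092 0.09  ]
 [0.4885 0.3205 0.09  ]
 [0.5289 0.3144 0.09  ]
 [0.5272 0.3025 0.09  ]] [0.5078 0.3116 0.09  ]
axis 171.02394896411616
t 18.7 p [0.503  0.3049 0.1578] yaw y-axis 81.51 x [-0.989  0.148  0.003] z [-0.004 -0.002 -1.   ] F [0.5  0.41 0.95] 0.3984479347471644 0.0
case xy [-0.0197  0.3042]
twist [-0.003  -0.0031  0.0085] dp after turn [-0.0037  0.0074  0.0878] dp before [-0.004   0.0076  0.0877]
```

Request:
{"name": "apply_moves", "arguments": {
  "dp": [
    [-0.004,0.0065,0.02],
    [0,0,0.03],
    [0,0,0.025],
    [0,0,0.012],
    [0,0,0],
    [0,0,0],
    [0,0,0],
    [0,0,0],
    [0,0,0],
    [0,0,0]
  ],
  "twist": [
    [0,0,0.008],
    [0,0,0],
    [0,0,0],
    [0,0,0],
    [0,0,0],
    [0,0,0],
    [0,0,0],
    [0,0,0],
    [0,0,0],
    [0,0,0]
  ],
  "fingers": [0.6,0.6,0.6,0.6,0.6,0.95,0.95,0.95,0.95,0.95],
  "newtons": 30
}}

```text
time: 19.7
position: [0.5103, 0.3116, 0.0737]
tool_rot: [0.248, 3.131, 0.0]
ft_force: [0.1, -0.9, 3.5]
grip_width: 0.129
grip_force: 29.9
```

Request:
{"name": "apply_moves", "arguments": {
  "dp": [
    [0,0,-0.02],
    [0,0,-0.03],
    [0,0,-0.04],
    [0,0,-0.04],
    [0,0,0],
    [0,0,0]
  ],
  "twist": [
    [0,0,0],
    [0,0,0],
    [0,0,0],
    [0,0,0],
    [0,0,0],
    [0,0,0]
  ],
  "fingers": [0.95,0.95,0.95,0.95,0.95,0.95]
}}

```text
time: 20.3
position: [0.5099, 0.3116, 0.2031]
tool_rot: [0.248, 3.131, -0.001]
ft_force: [0.4, 0.2, -2.7]
grip_width: 0.137
grip_force: 29.9
```

```bash
python3 - <<'E'
from h import *
plan([*cw(0,-.072),.2],81.2)
C,im=shot('wrist','w5')
cv2.imwrite('pics/w5c.png',cv2.resize(im[0:340,130:500],None,fx=1.6,fy=1.6))
E
```

```text
t 20.3 p [0.5099 0.3116 0.2031] yaw y-axis 80.96 x [-0.988  0.157 -0.001] z [ 0.001 -0.    -1.   ] F [ 0.37  0.24 -2.67] 0.13709203756784094 29.946353137493134
case xy [-0.014   0.3118]
twist [-0.0003  0.001  -0.0042] dp after turn [-0.014  -0.3838  0.0031] dp before [-0.0156 -0.3837  0.0032]
```

View pics/w5c.png

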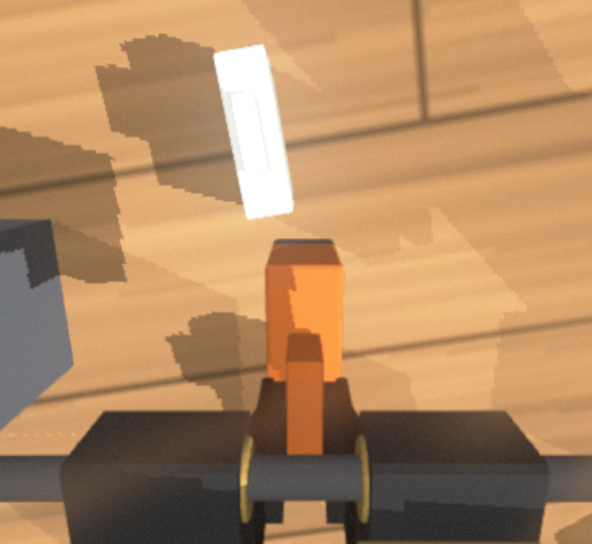

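Orange is held square in the fingers; white is unmoved at about (289,82) in the full image. I'll check the row in the case from the top view before inserting.

```bash
python3 - <<'E'
from h import *
C,t=shot('top','t3')
h=cv2.cvtColor(t,cv2.COLOR_BGR2HSV)
poly=proj(C,[[*cw(x,y),.104] for x,y in((-.055,-.13),(-.055,.13),(.055,.13),(.055,-.13))]).astype(np.int32)
m0=np.zeros(t.shape[:2],np.uint8);cv2.fillPoly(m0,[poly],255)
for n,lo,hi in(('red',0,8),('yellow',22,34),('green',40,85),('blue',100,125)):
    m=cv2.inRange(h,(lo,90,40),(hi,255,255))&m0
    y,x=np.nonzero(m)
    # box-only pixels: average ray hits on the top plane z=.068
    P=onplane(C,np.c_[x,y],.068);W=np.array([wc(p) for p in P])
    print(n,len(x),'y 2-98%',np.percentile(W[:,1],[2,50,98]).round(4),'x',np.percentile(W[:,0],[2,98]).round(4))
cv2.imwrite('pics/m3.png',cv2.resize(t[130:250,140:355],None,fx=3.7,fy=4.2,interpolation=cv2.INTER_CUBIC))
E
```

```text
red 454 y 2-98% [-0.122  -0.1073 -0.0926] x [-0.0445  0.0442]
yellow 453 y 2-98% [-0.0495 -0.0349 -0.0203] x [-0.0429  0.0469]
green 426 y 2-98% [0.0218 0.036  0.0502] x [-0.0444  0.0428]
blue 426 y 2-98% [0.0932 0.1076 0.1218] x [-0.0414  0.0447]
```

View pics/m3.png

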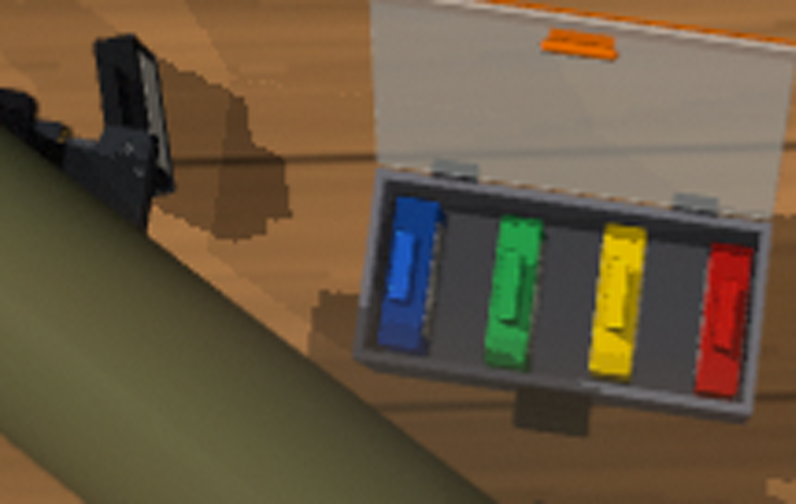

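The row is evenly spaced at red -0.107, yellow -0.035, green 0.036, blue 0.108. Orange goes to y = -0.071.

Request:
{"name": "apply_moves", "arguments": {
  "dp": [
    [-0.016,-0.02,0],
    [0,-0.048,0],
    [0,-0.048,0],
    [0,-0.048,0],
    [0,-0.048,0],
    [0,-0.048,0],
    [0,-0.048,0],
    [0,-0.045,0],
    [0,-0.03,0],
    [0,0,0]
  ],
  "twist": [
    [0,0,-0.004],
    [0,0,0],
    [0,0,0],
    [0,0,0],
    [0,0,0],
    [0,0,0],
    [0,0,0],
    [0,0,0],
    [0,0,0],
    [0,0,0]
  ],
  "fingers": [0.95,0.95,0.95,0.95,0.95,0.95,0.95,0.95,0.95,0.95]
}}

```text
time: 21.4
position: [0.4644, -0.0758, 0.2015]
tool_rot: [-0.257, -3.128, 0.004]
ft_force: [0.2, -0.3, -2.7]
grip_width: 0.138
grip_force: 30.0
```

```bash
python3 - <<'E'
from h import *
plan([*cw(0.002,-.071),.081],81.2)
C,im=shot('wrist','w6')
E
```

```text
t 21.4 p [ 0.4644 -0.0758  0.2015] yaw y-axis 80.61 x [-0.987  0.163  0.003] z [-0.003 -0.002 -1.   ] F [ 0.17 -0.31 -2.73] 0.13791403775381425 29.99448537826538
case xy [ 0.0003 -0.078 ]
twist [-0.0026 -0.0027 -0.0104] dp after turn [-0.0017  0.007   0.1205] dp before [-0.0019  0.0073  0.1205]
```

Request:
{"name": "apply_moves", "arguments": {
  "dp": [
    [-0.002,0.007,0],
    [0,0,0],
    [0,0,0.02],
    [0,0,0.03],
    [0,0,0.03],
    [0,0,0.02],
    [0,0,0.01],
    [0,0,0.005],
    [0,0,0],
    [0,0,0]
  ],
  "twist": [
    [0,0,-0.01],
    [0,0,0],
    [0,0,0],
    [0,0,0],
    [0,0,0],
    [0,0,0],
    [0,0,0],
    [0,0,0],
    [0,0,0],
    [0,0,0]
  ],
  "fingers": [0.95,0.95,0.95,0.95,0.95,0.95,0.95,0.95,0.95,0.95]
}}

```text
time: 22.45
position: [0.4708, -0.0626, 0.089]
tool_rot: [0.225, 3.132, -0.001]
ft_force: [0.7, 0.1, -2.3]
grip_width: 0.135
grip_force: 30.0
```

```bash
python3 - <<'E'
from h import *
plan([*cw(0.002,-.071),.081],81.2)
C,im=shot('wrist','w7')
E
```

```text
t 22.45 p [ 0.4708 -0.0626  0.089 ] yaw y-axis 81.79 x [-0.99   0.143 -0.002] z [ 0.001 -0.001 -1.   ] F [ 0.68  0.11 -2.34] 0.1353371216394698 29.998193979263306
case xy [ 0.0046 -0.064 ]
twist [-0.0006  0.0016  0.0103] dp after turn [ 0.0026 -0.007   0.008 ] dp before [ 0.0027 -0.007   0.008 ]
```

Request:
{"name": "apply_moves", "arguments": {
  "dp": [
    [0.0025,-0.007,0],
    [0,0,0],
    [0,0,0.005],
    [0,0,0.002],
    [0,0,0],
    [0,0,0]
  ],
  "twist": [
    [0,0,0.01],
    [0,0,0],
    [0,0,0],
    [0,0,0],
    [0,0,0],
    [0,0,0]
  ],
  "fingers": [0.95,0.95,0.95,0.95,0.95,0.95]
}}

```text
time: 23.1
position: [0.4664, -0.0692, 0.0809]
tool_rot: [-0.241, -3.132, -0.0]
ft_force: [0.9, 0.2, -2.9]
grip_width: 0.136
grip_force: 30.0
```

```bash
python3 - <<'E'
from h import *
plan([*cw(0.002,-.071),.081],81.2)
E
```

```text
t 23.1 p [ 0.4664 -0.0692  0.0809] yaw y-axis 81.21 x [-0.988  0.153  0.   ] z [-0.  0. -1.] F [ 0.86  0.22 -2.89] 0.1362772425456984 29.998192191123962
case xy [ 0.0013 -0.0711]
twist [ 0.0001 -0.0002  0.0001] dp after turn [-0.0007  0.0001 -0.0001] dp before [-0.0007  0.0001 -0.0001]
```

Request:
{"name": "apply_moves", "arguments": {
  "dp": [
    [0,0,0.0015],
    [0,0,0],
    [0,0,0]
  ],
  "twist": [
    [0,0,0],
    [0,0,0],
    [0,0,0]
  ],
  "fingers": [0.95,0.95,0.95]
}}

```text
time: 23.4
position: [0.4669, -0.0693, 0.0798]
tool_rot: [0.241, 3.132, -0.0]
ft_force: [0.8, -0.3, -0.7]
grip_width: 0.135
grip_force: 30.0
```

Request:
{"name": "apply_moves", "arguments": {
  "dp": [
    [0,0,0],
    [0,0,0],
    [0,0,0],
    [0,0,-0.01],
    [0,0,-0.02],
    [0,0,-0.03],
    [0,0,-0.03],
    [0,0,-0.03],
    [0,0,0],
    [0,0,0]
  ],
  "twist": [
    [0,0,0],
    [0,0,0],
    [0,0,0],
    [0,0,0],
    [0,0,0],
    [0,0,0],
    [0,0,0],
    [0,0,0],
    [0,0,0],
    [0,0,0]
  ],
  "fingers": [0.76,0.76,0.76,0.76,0.76,0.74,0.6,0.6,0.6,0.6]
}}

```text
time: 24.4
position: [0.4668, -0.0698, 0.2002]
tool_rot: [0.242, 3.131, -0.004]
ft_force: [-0.2, -0.2, -0.2]
grip_width: 0.392
grip_force: 0.0
```

```bash
python3 - <<'E'
from h import *
C,t=shot('top','t4')
g=t[140:260,150:215]
# white box: bright low-saturation blob
h=cv2.cvtColor(t,cv2.COLOR_BGR2HSV)
roi=np.zeros(t.shape[:2],np.uint8);roi[140:270,130:225]=255
for n,m in(('white',cv2.inRange(h,(0,0,150),(180,60,255))&roi),('black',cv2.inRange(h,(0,0,0),(180,255,45))&roi)):
    cs,_=cv2.findContours(m,cv2.RETR_EXTERNAL,cv2.CHAIN_APPROX_NONE);c=max(cs,key=cv2.contourArea)
    r=cv2.minAreaRect(c);P=onplane(C,cv2.boxPoints(r),.062);print(n,r,P.mean(0).round(4),[np.linalg.norm(P[i]-P[i-1]).round(3) for i in range(2)])
plan([.412,.298,.16],90.8)
E
```

```text
white ((173.0, 229.5), (35.0, 10.0), 90.0) [0.4121 0.2988 0.062 ] [np.float64(0.087), np.float64(0.025)]
black ((175.94593811035156, 157.67568969726562), (38.14056396484375, 15.782302856445312), 80.53767395019531) [0.5932 0.2936 0.062 ] [np.float64(0.098), np.float64(0.04)]
t 24.45 p [ 0.4662 -0.0696  0.1993] yaw y-axis 81.18 x [-0.988  0.153  0.   ] z [-0.001 -0.001 -1.   ] F [-0.47 -0.51 -0.73] 0.39557444242144496 0.0
case xy [ 0.0011 -0.0715]
twist [-0.0014 -0.0004 -0.168 ] dp after turn [0.049  0.3683 0.0393] dp before [0.1099 0.355  0.0389]
```

Request:
{"name": "apply_moves", "arguments": {
  "dp": [
    [0.01,0.03,0],
    [0.015,0.045,0],
    [0.015,0.045,0],
    [0.015,0.045,0],
    [0.015,0.045,0],
    [0.015,0.045,0],
    [0.015,0.045,0],
    [0.01,0.035,0],
    [0,0.021,0],
    [0,0,0]
  ],
  "twist": [
    [0,0,0],
    [0,0,0],
    [0,0,0],
    [0,0,0],
    [0,0,0],
    [0,0,0],
    [0,0,0],
    [0,0,-0.08],
    [0,0,-0.087],
    [0,0,0]
  ],
  "fingers": [0.6,0.6,0.6,0.6,0.6,0.6,0.6,0.6,0.6,0.6]
}}

```text
time: 25.45
position: [0.409, 0.2961, 0.1982]
tool_rot: [0.036, -3.135, -0.006]
ft_force: [0.1, -0.4, -0.9]
grip_width: 0.398
grip_force: 0.0
```

Request:
{"name": "apply_moves", "arguments": {
  "dp": [
    [0,0,0.02],
    [0,0,0.018],
    [0,0,0],
    [0,0,0],
    [0,0,0]
  ],
  "twist": [
    [0,0,0],
    [0,0,0],
    [0,0,0],
    [0,0,0],
    [0,0,0]
  ],
  "fingers": [0.6,0.6,0.6,0.6,0.6]
}}

```text
time: 25.95
position: [0.4123, 0.2917, 0.1624]
tool_rot: [-0.019, 3.141, -0.001]
ft_force: [-0.2, 0.6, 0.2]
grip_width: 0.4
grip_force: 0.0
```

```bash
python3 - <<'E'
from h import *
plan([.412,.300,.07],90.8)
C,im=shot('wrist','w8')
print(proj(C,[[.412,.3,.09]]))
a=cv2.resize(im[60:320,180:440],None,fx=1.5,fy=1.9)
t=get_image('top')[:,:,::-1]
cv2.imwrite('pics/m4.png',np.hstack([a,cv2.resize(t[150:240,230:355],(400,a.shape[0]))]))
E
```

```text
t 25.95 p [0.4123 0.2917 0.1624] yaw y-axis 90.69 x [-1.    -0.012 -0.   ] z [ 0.    -0.001 -1.   ] F [-0.21  0.56  0.18] 0.3999984933356736 0.0
case xy [-0.1074  0.2772]
twist [-0.0007  0.0002 -0.002 ] dp after turn [0.0002 0.0083 0.0924] dp before [0.0002 0.0084 0.0924]
[[330.14841785 210.73121762]]
```

View pics/m4.png

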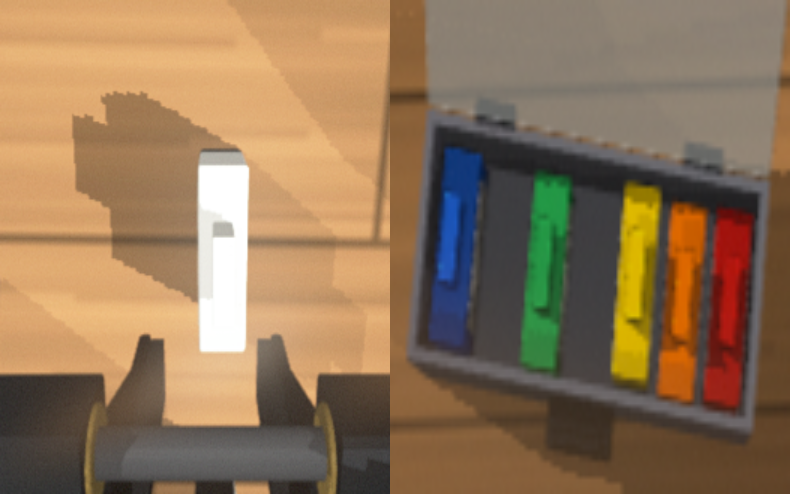

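White sits centred between the fingers, with its tab near (329,208) as predicted. In the case, orange stands between red and yellow. Picking white.

Request:
{"name": "apply_moves", "arguments": {
  "dp": [
    [0.001,0.0083,0.02],
    [0,0,0.03],
    [0,0,0.025],
    [0,0,0.014],
    [0,0,0],
    [0,0,0],
    [0,0,0],
    [0,0,0],
    [0,0,0],
    [0,0,0]
  ],
  "twist": [
    [0,0,0],
    [0,0,0],
    [0,0,0],
    [0,0,0],
    [0,0,0],
    [0,0,0],
    [0,0,0],
    [0,0,0],
    [0,0,0],
    [0,0,0]
  ],
  "fingers": [0.6,0.6,0.6,0.6,0.6,0.95,0.95,0.95,0.95,0.95]
}}

```text
time: 27.05
position: [0.4111, 0.3004, 0.0733]
tool_rot: [-0.02, 3.141, -0.001]
ft_force: [0.1, -0.9, 4.0]
grip_width: 0.131
grip_force: 29.9
```

Request:
{"name": "apply_moves", "arguments": {
  "dp": [
    [0,0,-0.02],
    [0,0,-0.03],
    [0,0,-0.04],
    [0,0,-0.04],
    [0,0,0],
    [0,0,0],
    [0,0,0],
    [0,0,0]
  ],
  "twist": [
    [0,0,0],
    [0,0,0],
    [0,0,0],
    [0,0,0],
    [0,0,0.08],
    [0,0,0.086],
    [0,0,0],
    [0,0,0]
  ],
  "fingers": [0.95,0.95,0.95,0.95,0.95,0.95,0.95,0.95]
}}

```text
time: 27.85
position: [0.4103, 0.3001, 0.2022]
tool_rot: [-0.236, -3.132, 0.002]
ft_force: [-0.3, 0.5, -1.8]
grip_width: 0.138
grip_force: 30.0
```

```bash
python3 - <<'E'
from h import *
plan([*cw(0.001,.0005),.2],81.2)
C,t=shot('top','t5')
h=cv2.cvtColor(t,cv2.COLOR_BGR2HSV)
poly=proj(C,[[*cw(x,y),.104] for x,y in((-.055,-.13),(-.055,.13),(.055,.13),(.055,-.13))]).astype(np.int32)
m0=np.zeros(t.shape[:2],np.uint8);cv2.fillPoly(m0,[poly],255)
for n,lo,hi in(('red',0,6),('orange',10,19),('yellow',22,34),('green',40,85),('blue',100,125)):
    y,x=np.nonzero(cv2.inRange(h,(lo,90,40),(hi,255,255))&m0)
    W=np.array([wc(p) for p in onplane(C,np.c_[x,y],.068)])
    print(n,len(x),np.percentile(W[:,1],[2,50,98]).round(4),'x',np.percentile(W[:,0],[2,98]).round(4))
E
```

```text
t 27.85 p [0.4103 0.3001 0.2022] yaw y-axis 81.38 x [-0.989  0.15   0.001] z [-0.001 -0.001 -1.   ] F [-0.35  0.46 -1.78] 0.13755461298093774 29.96483087539673
case xy [-0.1106  0.2852]
twist [-0.0016 -0.001   0.0031] dp after turn [-0.1116 -0.2847  0.0022] dp before [-0.1107 -0.2851  0.0026]
red 445 [-0.122  -0.1074 -0.0929] x [-0.0434  0.0443]
orange 462 [-0.0849 -0.0699  0.1388] x [-0.0453  0.0626]
yellow 448 [-0.0491 -0.0345 -0.0201] x [-0.0421  0.0469]
green 427 [0.0218 0.036  0.0502] x [-0.0446  0.0428]
blue 418 [0.0932 0.1076 0.1217] x [-0.0405  0.0446]
```

Request:
{"name": "apply_moves", "arguments": {
  "dp": [
    [-0.015,-0.035,0],
    [-0.018,-0.045,0],
    [-0.018,-0.045,0],
    [-0.018,-0.045,0],
    [-0.018,-0.045,0],
    [-0.018,-0.045,0],
    [-0.0065,-0.0245,0],
    [0,0,0],
    [0,0,0],
    [0,0,0]
  ],
  "twist": [
    [0,0,0.003],
    [0,0,0],
    [0,0,0],
    [0,0,0],
    [0,0,0],
    [0,0,0],
    [0,0,0],
    [0,0,0],
    [0,0,0],
    [0,0,0]
  ],
  "fingers": [0.95,0.95,0.95,0.95,0.95,0.95,0.95,0.95,0.95,0.95]
}}

```text
time: 28.9
position: [0.4766, 0.0036, 0.2026]
tool_rot: [-0.24, -3.131, 0.0]
ft_force: [0.6, 0.4, -1.8]
grip_width: 0.136
grip_force: 30.0
```

Request:
{"name": "apply_moves", "arguments": {
  "dp": [
    [0,0,0.02],
    [0,0,0.03],
    [0,0,0.02],
    [0,0,0.006],
    [0,0,0],
    [0,0,0]
  ],
  "twist": [
    [0,0,0],
    [0,0,0],
    [0,0,0],
    [0,0,0],
    [0,0,0],
    [0,0,0]
  ],
  "fingers": [0.95,0.95,0.95,0.95,0.95,0.95]
}}

```text
time: 29.5
position: [0.4775, 0.0026, 0.1278]
tool_rot: [0.242, 3.131, -0.001]
ft_force: [-0.3, 0.6, -1.8]
grip_width: 0.135
grip_force: 30.0
```

```bash
python3 - <<'E'
from h import *
plan([*cw(0.001,.0005),.0797],81.2)
E
```

```text
t 29.5 p [0.4775 0.0026 0.1278] yaw y-axis 81.16 x [-0.988  0.154 -0.001] z [ 0.001 -0.001 -1.   ] F [-0.31  0.61 -1.84] 0.13530205697366277 29.999376833438873
case xy [0.0013 0.0015]
twist [-0.0008  0.0009 -0.0008] dp after turn [ 0.0003 -0.001   0.0481] dp before [ 0.0004 -0.001   0.0481]
```

Request:
{"name": "apply_moves", "arguments": {
  "dp": [
    [0,-0.001,0.02],
    [0,0,0.018],
    [0,0,0.006],
    [0,0,0.003],
    [0,0,0.001],
    [0,0,0],
    [0,0,0]
  ],
  "twist": [
    [0,0,0],
    [0,0,0],
    [0,0,0],
    [0,0,0],
    [0,0,0],
    [0,0,0],
    [0,0,0]
  ],
  "fingers": [0.95,0.95,0.95,0.95,0.95,0.95,0.95]
}}

```text
time: 30.2
position: [0.4772, 0.0008, 0.0796]
tool_rot: [0.244, 3.131, -0.002]
ft_force: [-0.5, -0.6, -1.5]
grip_width: 0.134
grip_force: 30.0
```

Near the floor, with about 0–1 mm left to drop. I'll release and rise.

Request:
{"name": "apply_moves", "arguments": {
  "dp": [
    [0,0,0.001],
    [0,0,0],
    [0,0,0],
    [0,0,0],
    [0,0,-0.01],
    [0,0,-0.02],
    [0,0,-0.03],
    [0,0,-0.03],
    [0,0,-0.03],
    [0,0,0]
  ],
  "twist": [
    [0,0,0],
    [0,0,0],
    [0,0,0],
    [0,0,0],
    [0,0,0],
    [0,0,0],
    [0,0,0],
    [0,0,0],
    [0,0,0],
    [0,0,0]
  ],
  "fingers": [0.95,0.76,0.76,0.76,0.76,0.76,0.74,0.6,0.6,0.6]
}}

```text
time: 31.2
position: [0.4795, 0.0013, 0.2022]
tool_rot: [0.243, 3.125, -0.004]
ft_force: [0.4, -0.9, 0.6]
grip_width: 0.38
grip_force: 0.0
```

```bash
python3 - <<'E'
from h import *
C,t=shot('top','t6')
o=cv2.imread('pics/t4.png')
print('black region change',np.abs(t[130:205,155:200].astype(int)-o[130:205,155:200]).mean())
plan([.600,.302,.16],102.4)
E
```

```text
black region change 1.4729876543209877
t 31.25 p [0.4782 0.001  0.2001] yaw y-axis 81.07 x [-0.988  0.155 -0.004] z [ 0.004 -0.003 -1.   ] F [ 0.19 -0.39 -1.14] 0.38675287521232704 0.0
case xy [0.0022 0.    ]
twist [-0.0031  0.0035 -0.3723] dp after turn [-0.1836  0.2678  0.0401] dp before [-0.0735  0.3164  0.0397]
```

Request:
{"name": "apply_moves", "arguments": {
  "dp": [
    [0,0.035,0],
    [-0.01,0.045,0],
    [-0.01,0.045,0],
    [-0.01,0.045,0],
    [-0.015,0.045,0],
    [-0.015,0.045,0],
    [-0.0135,0.0365,0],
    [0,0.02,0],
    [0,0,0],
    [0,0,0]
  ],
  "twist": [
    [0,0,0],
    [0,0,0],
    [0,0,0],
    [0,0,0],
    [0,0,0],
    [0,0,0],
    [0,0,0],
    [0,0,-0.124],
    [0,0,-0.124],
    [0,0,-0.124]
  ],
  "fingers": [0.6,0.6,0.6,0.6,0.6,0.6,0.6,0.6,0.6,0.6]
}}

```text
time: 32.25
position: [0.5971, 0.3038, 0.1958]
tool_rot: [0.351, -3.118, 0.001]
ft_force: [-0.0, -0.2, -0.7]
grip_width: 0.398
grip_force: 0.0
```

Request:
{"name": "apply_moves", "arguments": {
  "dp": [
    [0,0,0.02],
    [0,0,0.02],
    [0,0,0],
    [0,0,0],
    [0,0,0]
  ],
  "twist": [
    [0,0,0],
    [0,0,0],
    [0,0,0],
    [0,0,0],
    [0,0,0]
  ],
  "fingers": [0.6,0.6,0.6,0.6,0.6]
}}

```text
time: 32.75
position: [0.5985, 0.3027, 0.1583]
tool_rot: [0.339, -3.123, 0.0]
ft_force: [0.3, 0.1, 0.7]
grip_width: 0.396
grip_force: 0.0
```

```bash
python3 - <<'E'
from h import *
plan([.600,.302,.0735],102.4)
C,im=shot('wrist','w9')
print(proj(C,[[.6,.302,.09]]))
a=cv2.resize(im[60:320,190:450],None,fx=1.5,fy=1.9)
a=np.clip(a.astype(float)*1.6,0,255).astype(np.uint8)
t=get_image('top')[:,:,::-1]
cv2.imwrite('pics/m5.png',np.hstack([a,cv2.resize(t[150:240,230:355],(400,a.shape[0]))]))
E
```

```text
t 32.75 p [0.5985 0.3027 0.1583] yaw y-axis 102.4 x [-0.977 -0.215  0.   ] z [-0. -0. -1.] F [0.32 0.12 0.7 ] 0.39606026696351254 0.0
case xy [0.075  0.3166]
twist [-0.     -0.0001  0.0001] dp after turn [-0.0013 -0.001   0.0848] dp before [-0.0013 -0.001   0.0848]
[[318.18871655 214.23501795]]
```

View pics/m5.png

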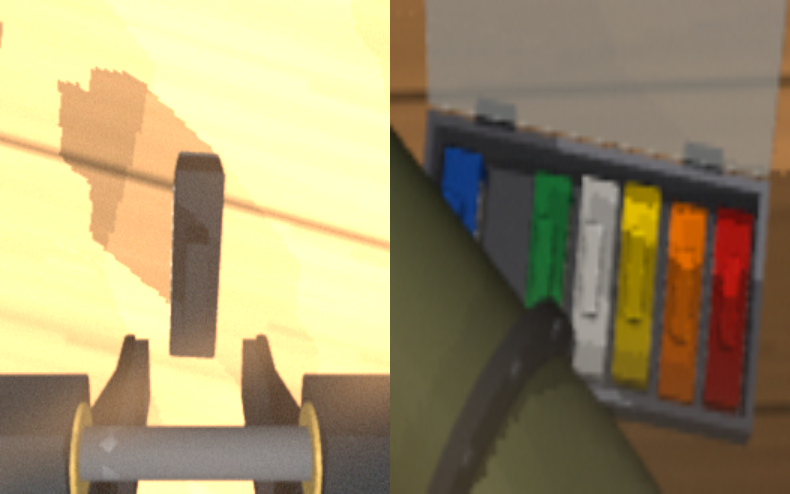

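Black stands centred between the fingers, turned about 3° from the tool, with its top running from about (323,154) to (318,247). White stands between yellow and green.

```bash
python3 - <<'E'
from h import *
C=cam('wrist')
P=onplane(C,[[190+u/1.5,60+v/1.9] for u,v in [(175,178),(223,178),(213,355),(171,355)]],.062);print(P.round(4),P.mean(0).round(4))
d=P[0]+P[1]-P[2]-P[3];a=np.degrees(np.arctan2(d[1],d[0]))%360-90;print(np.linalg.norm(d)/2,a)
plan([*P.mean(0)[:2],.0735],a)
E
```

```text
[[0.5606 0.2835 0.062 ]
 [0.5549 0.3093 0.062 ]
 [0.6385 0.3231 0.062 ]
 [0.644  0.2983 0.062 ]] [0.5995 0.3035 0.062 ]
0.08472457246494026 99.69043786287975
t 32.85 p [0.5987 0.3027 0.1586] yaw y-axis 102.4 x [-0.977 -0.215 -0.001] z [ 0.001 -0.    -1.   ] F [-0.83  0.22  0.28] 0.3976244339935049 0.0
case xy [0.0751 0.3166]
twist [-0.0001  0.0006  0.0473] dp after turn [-0.001   0.0007  0.0851] dp before [-0.0009  0.0006  0.0851]
```

Request:
{"name": "apply_moves", "arguments": {
  "dp": [
    [-0.001,0.0005,0.02],
    [0,0,0.03],
    [0,0,0.025],
    [0,0,0.01],
    [0,0,0],
    [0,0,0],
    [0,0,0],
    [0,0,0],
    [0,0,0],
    [0,0,0]
  ],
  "twist": [
    [0,0,0.045],
    [0,0,0],
    [0,0,0],
    [0,0,0],
    [0,0,0],
    [0,0,0],
    [0,0,0],
    [0,0,0],
    [0,0,0],
    [0,0,0]
  ],
  "fingers": [0.6,0.6,0.6,0.6,0.6,0.95,0.95,0.95,0.95,0.95]
}}

```text
time: 33.85
position: [0.5996, 0.303, 0.0735]
tool_rot: [-0.268, 3.13, -0.001]
ft_force: [-0.5, -1.6, 2.8]
grip_width: 0.134
grip_force: 30.0
```

Request:
{"name": "apply_moves", "arguments": {
  "dp": [
    [0,0,-0.02],
    [0,0,-0.03],
    [0,0,-0.04],
    [0,0,-0.04],
    [0,0,0],
    [0,0,0],
    [0,0,0],
    [0,0,0]
  ],
  "twist": [
    [0,0,0],
    [0,0,0],
    [0,0,0],
    [0,0,0],
    [0,0,0.11],
    [0,0,0.11],
    [0,0,0.107],
    [0,0,0]
  ],
  "fingers": [0.95,0.95,0.95,0.95,0.95,0.95,0.95,0.95]
}}

```text
time: 34.65
position: [0.599, 0.3031, 0.2036]
tool_rot: [0.244, 3.132, -0.002]
ft_force: [0.3, -0.2, -1.6]
grip_width: 0.133
grip_force: 30.0
```

```bash
python3 - <<'E'
from h import *
plan([*cw(0.000,.072),.2],81.2)
C,t=shot('top','t7')
h=cv2.cvtColor(t,cv2.COLOR_BGR2HSV)
poly=proj(C,[[*cw(x,y),.104] for x,y in((-.055,-.13),(-.055,.13),(.055,.13),(.055,-.13))]).astype(np.int32)
m0=np.zeros(t.shape[:2],np.uint8);cv2.fillPoly(m0,[poly],255)
for n,lo,hi in(('green',40,85),('blue',100,125)):
    y,x=np.nonzero(cv2.inRange(h,(lo,90,40),(hi,255,255))&m0)
    W=np.array([wc(p) for p in onplane(C,np.c_[x,y],.068)])
    print(n,len(x),np.percentile(W[:,1],[2,50,98]).round(4),'x',np.percentile(W[:,0],[2,98]).round(4))
E
```

```text
t 34.65 p [0.599  0.3031 0.2036] yaw y-axis 81.09 x [-0.988  0.155 -0.   ] z [-0.    -0.001 -1.   ] F [ 0.28 -0.21 -1.63] 0.13303868487016016 29.994231462478638
case xy [0.0754 0.3171]
twist [-0.001   0.0001 -0.0019] dp after turn [ 0.0754 -0.2451  0.0036] dp before [ 0.0749 -0.2452  0.0038]
green 407 [0.0221 0.0355 0.0495] x [-0.0428  0.0429]
blue 305 [0.0924 0.1064 0.1219] x [-0.0192  0.0451]
```

Request:
{"name": "apply_moves", "arguments": {
  "dp": [
    [0.02,-0.01,0],
    [0.03,-0.03,0],
    [0.02,-0.045,0],
    [0.005,-0.045,0],
    [0,-0.045,0],
    [0,-0.04,0],
    [0,-0.03,0],
    [0,0,0],
    [0,0,0],
    [0,0,0]
  ],
  "twist": [
    [0,0,-0.002],
    [0,0,0],
    [0,0,0],
    [0,0,0],
    [0,0,0],
    [0,0,0],
    [0,0,0],
    [0,0,0],
    [0,0,0],
    [0,0,0]
  ],
  "fingers": [0.95,0.95,0.95,0.95,0.95,0.95,0.95,0.95,0.95,0.95]
}}

```text
time: 35.7
position: [0.4875, 0.0741, 0.2031]
tool_rot: [-0.236, -3.132, 0.0]
ft_force: [-0.2, 1.0, -2.1]
grip_width: 0.136
grip_force: 30.0
```

Request:
{"name": "apply_moves", "arguments": {
  "dp": [
    [0,0,0.02],
    [0,0,0.03],
    [0,0,0.02],
    [0,0,0.006],
    [0,0,0],
    [0,0,0]
  ],
  "twist": [
    [0,0,0],
    [0,0,0],
    [0,0,0],
    [0,0,0],
    [0,0,0],
    [0,0,0]
  ],
  "fingers": [0.95,0.95,0.95,0.95,0.95,0.95]
}}

```text
time: 36.3
position: [0.4883, 0.0736, 0.1278]
tool_rot: [0.238, 3.132, -0.0]
ft_force: [-0.7, -0.1, -1.0]
grip_width: 0.135
grip_force: 30.0
```

```bash
python3 - <<'E'
from h import *
plan([*cw(0.000,.072),.0797],81.2)
E
```

```text
t 36.3 p [0.4883 0.0736 0.1278] yaw y-axis 81.31 x [-0.989  0.151 -0.001] z [ 0.001 -0.    -1.   ] F [-0.67 -0.14 -0.98] 0.13537226243901956 29.998589158058167
case xy [0.0011 0.0733]
twist [0.     0.0007 0.0019] dp after turn [ 0.0011 -0.0013  0.0481] dp before [ 0.0011 -0.0013  0.0481]
```

Request:
{"name": "apply_moves", "arguments": {
  "dp": [
    [0.001,-0.0013,0.02],
    [0,0,0.018],
    [0,0,0.006],
    [0,0,0.003],
    [0,0,0.002],
    [0,0,0],
    [0,0,0]
  ],
  "twist": [
    [0,0,0],
    [0,0,0],
    [0,0,0],
    [0,0,0],
    [0,0,0],
    [0,0,0],
    [0,0,0]
  ],
  "fingers": [0.95,0.95,0.95,0.95,0.95,0.95,0.95]
}}

```text
time: 37.0
position: [0.4873, 0.0715, 0.0794]
tool_rot: [0.241, 3.131, -0.002]
ft_force: [-3.1, -0.9, 5.8]
grip_width: 0.133
grip_force: 30.0
```

Request:
{"name": "apply_moves", "arguments": {
  "dp": [
    [0,0,0],
    [0,0,0],
    [0,0,0],
    [0,0,-0.01],
    [0,0,-0.02],
    [0,0,-0.03],
    [0,0,-0.04],
    [0,0,-0.03],
    [0,0,0],
    [0,0,0]
  ],
  "twist": [
    [0,0,0],
    [0,0,0],
    [0,0,0],
    [0,0,0],
    [0,0,0],
    [0,0,0],
    [0,0,0],
    [0,0,0],
    [0,0,0],
    [0,0,0]
  ],
  "fingers": [0.76,0.76,0.76,0.76,0.76,0.76,0.76,1.0,1.0,1.0]
}}

```text
time: 38.0
position: [0.4868, 0.0711, 0.2084]
tool_rot: [0.242, 3.131, -0.003]
ft_force: [0.1, -0.9, -0.3]
grip_width: 0.055
grip_force: 0.0
```

```bash
python3 - <<'E'
from h import *
C,im=shot('wrist','w10')
cv2.imwrite('pics/w10c.png',im[:,60:580])
st();print(ctrl.get_state()['joint_positions'].round(2))
E
```

```text
t 38.05 p [0.4861 0.071  0.2075] yaw y-axis 81.18 x [-0.988  0.153  0.001] z [-0.001 -0.002 -1.   ] F [-0.65 -0.01  0.11] 0.03326441856297809 0.0
[ 1.04  0.08 -1.27  1.82  0.08  1.3   1.17]
```

View pics/w10c.png

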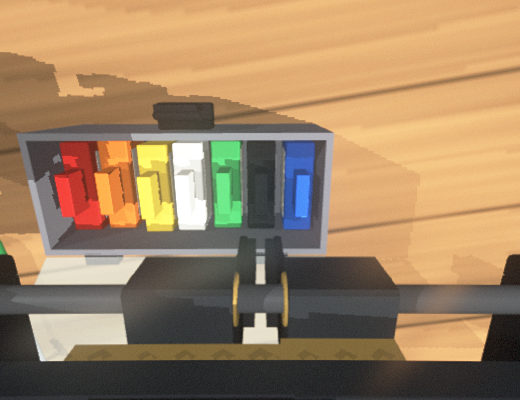

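All seven boxes stand in order: red, orange, yellow, white, green, black, blue (columns ~78–300), with black between green and blue. Now the lid.

```bash
python3 - <<'E'
from h import *
w=.0095
prev=None
def wp(th):
    r=.105+.013*(2.2-th)/2.2
    n=np.array([np.sin(th),np.cos(th)]);d=np.array([-np.cos(th),np.sin(th)]);H=np.array([.056,.104])
    if th<np.pi/2:
        return H+r*d+.008*n+[w,0]
    e=H+.13*d+.008*n;return np.array([e[0]+w,(H+r*d)[1]])
for th in (2.2,2.0,1.8,1.6,1.4,1.2,1.0,.8,.6,.4,.3,.2,.12,.05,0):
    p=wp(th);print(th,p.round(4),'' if prev is None else ('tool dx %.4f dz %.4f'%tuple(-(p-prev))));prev=p
C,t=shot('top','t8')
h=cv2.cvtColor(t,cv2.COLOR_BGR2HSV);roi=np.zeros(t.shape[:2],np.uint8);roi[120:170,240:360]=255
y,x=np.nonzero(cv2.inRange(h,(5,150,120),(20,255,255))&roi);
if len(x):
    W=np.array([wc(p) for p in onplane(C,np.c_[x,y],.205)]);print('strip',len(x),W.min(0).round(3),W.max(0).round(3),np.median(W,0).round(3))
plan([*cw(.175,0),.27],81.2)
E
```

```text
2.2 [0.1485 0.1889] 
2.0 [0.1269 0.2006] tool dx 0.0216 dz -0.0117
1.8 [0.1028 0.2086] tool dx 0.0240 dz -0.0080
1.6 [0.0773 0.2125] tool dx 0.0255 dz -0.0039
1.4 [0.0547 0.2135] tool dx 0.0226 dz -0.0010
1.2 [0.0328 0.2103] tool dx 0.0220 dz 0.0032
1.0 [0.0117 0.2026] tool dx 0.0211 dz 0.0076
0.8 [-0.0077  0.1908] tool dx 0.0193 dz 0.0118
0.6 [-0.0244  0.1752] tool dx 0.0168 dz 0.0156
0.4 [-0.0379  0.1564] tool dx 0.0134 dz 0.0188
0.3 [-0.0432  0.146 ] tool dx 0.0053 dz 0.0104
0.2 [-0.0474  0.135 ] tool dx 0.0042 dz 0.0109
0.12 [-0.05   0.126] tool dx 0.0026 dz 0.0091
0.05 [-0.0517  0.1179] tool dx 0.0017 dz 0.0081
0 [-0.0525  0.112 ] tool dx 0.0008 dz 0.0059
strip 1698 [ 0.072 -0.146] [0.185 0.109] [ 0.151 -0.045]
t 38.1 p [0.4857 0.071  0.207 ] yaw y-axis 81.19 x [-0.988  0.153  0.002] z [-0.002 -0.001 -1.   ] F [ 0.45 -0.33  0.18] 0.023520052346889513 0.0
case xy [-0.0011  0.0704]
twist [-0.0014 -0.002  -0.0001] dp after turn [-0.1761 -0.0704 -0.063 ] dp before [-0.1759 -0.0705 -0.0633]
```

Request:
{"name": "apply_moves", "arguments": {
  "dp": [
    [0,0,-0.03],
    [0,-0.02,-0.033],
    [-0.02,-0.03,0],
    [-0.04,-0.02,0],
    [-0.04,0,0],
    [-0.04,0,0],
    [-0.036,0,0],
    [0,0,0],
    [0,0,0],
    [0,0,0]
  ],
  "twist": [
    [0,0,0],
    [0,0,0],
    [0,0,0],
    [0,0,0],
    [0,0,0],
    [0,0,0],
    [0,0,0],
    [0,0,0],
    [0,0,0],
    [0,0,0]
  ],
  "fingers": [1,1,1,1,1,1,1,1,1,1]
}}

```text
time: 39.1
position: [0.6477, -0.0232, 0.2703]
tool_rot: [-0.238, -3.13, 0.002]
ft_force: [1.0, 0.3, -0.3]
grip_width: 0.005
grip_force: 0.0
```

```bash
python3 - <<'E'
from h import *
plan([*cw(.175,0),.189],81.2)
print(ctrl.get_state()['joint_positions'].round(2))
E
```

```text
t 39.1 p [ 0.6477 -0.0232  0.2703] yaw y-axis 81.3 x [-0.988  0.151  0.002] z [-0.002 -0.001 -1.   ] F [ 0.98  0.35 -0.34] 0.005456716397142234 0.0
case xy [0.1734 0.002 ]
twist [-0.0011 -0.0023  0.0018] dp after turn [-0.0016 -0.002   0.0813] dp before [-0.0018 -0.0019  0.0813]
[ 0.76  0.52 -1.12  1.35  0.46  1.55  1.11]
```

Request:
{"name": "apply_moves", "arguments": {
  "dp": [
    [0,-0.002,0.03],
    [0,0,0.03],
    [0,0,0.021],
    [0,0,0],
    [0.012,0,0],
    [0.012,0,0],
    [0.011,0,-0.006],
    [0.011,0,-0.006],
    [0,0,0],
    [0,0,0]
  ],
  "twist": [
    [0,0,0],
    [0,0,0],
    [0,0,0],
    [0,0,0],
    [0,0,0],
    [0,0,0],
    [0,0,0],
    [0,0,0],
    [0,0,0],
    [0,0,0]
  ],
  "fingers": [1,1,1,1,1,1,1,1,1,1]
}}

```text
time: 40.1
position: [0.6036, -0.0193, 0.2031]
tool_rot: [0.241, 3.13, -0.002]
ft_force: [2.4, -0.5, 1.2]
grip_width: 0.001
grip_force: 1.0
```

```bash
python3 - <<'E'
from h import *
plan([*cw(.1269,0),.2006],81.2)
C,im=shot('side','s1')
cv2.imwrite('pics/s1c.png',cv2.resize(im[80:280,200:440],None,fx=2,fy=2))
E
```

```text
t 40.1 p [ 0.6036 -0.0193  0.2031] yaw y-axis 81.18 x [-0.988  0.153 -0.002] z [ 0.002 -0.002 -1.   ] F [ 2.36 -0.47  1.15] 0.0012606050807075953 0.9770743106491864
case xy [ 0.1292 -0.0009]
twist [-0.0013  0.002  -0.0004] dp after turn [0.0023 0.0009 0.0025] dp before [0.0023 0.0009 0.0025]
```

Contact with the lid: about 2.4 N pushing back. Continuing along the arc.

Request:
{"name": "apply_moves", "arguments": {
  "dp": [
    [0.013,0,-0.004],
    [0.013,0,-0.004],
    [0.013,0,-0.002],
    [0.0125,0,-0.002],
    [0.0115,0,0],
    [0.0115,0,-0.001],
    [0.011,0,0.001],
    [0.011,0,0.002],
    [0,0,0],
    [0,0,0]
  ],
  "twist": [
    [0,0,0],
    [0,0,0],
    [0,0,0],
    [0,0,0],
    [0,0,0],
    [0,0,0],
    [0,0,0],
    [0,0,0],
    [0,0,0],
    [0,0,0]
  ],
  "fingers": [1,1,1,1,1,1,1,1,1,1]
}}

```text
time: 41.15
position: [0.5083, -0.0045, 0.2122]
tool_rot: [0.241, 3.132, -0.001]
ft_force: [2.5, 0.4, 0.4]
grip_width: 0.006
grip_force: 1.0
```

```bash
python3 - <<'E'
from h import *
plan([*cw(.0328,0),.2103],81.2)
print(ctrl.get_state()['joint_positions'].round(2))
E
```

```text
t 41.15 p [ 0.5083 -0.0045  0.2122] yaw y-axis 81.18 x [-0.988  0.153 -0.   ] z [ 0.    -0.001 -1.   ] F [2.47 0.42 0.43] 0.005655629954466254 0.9985555996536277
case xy [ 0.0328 -0.0008]
twist [-0.0007  0.0005 -0.0003] dp after turn [-0.      0.0008  0.0019] dp before [-0.      0.0008  0.0019]
[ 1.17  0.18 -1.31  1.78  0.18  1.32  1.24]
```

Request:
{"name": "apply_moves", "arguments": {
  "dp": [
    [0.01,0,0.006],
    [0.009,0,0.006],
    [0.008,0,0.007],
    [0.008,0,0.008],
    [0,0,0]
  ],
  "twist": [
    [0,0,0],
    [0,0,0],
    [0,0,0],
    [0,0,0],
    [0,0,0]
  ],
  "fingers": [1,1,1,1,1]
}}

```text
time: 41.65
position: [0.4727, 0.0011, 0.1848]
tool_rot: [-0.241, -3.131, 0.002]
ft_force: [1.6, 0.9, 2.4]
grip_width: 0.001
grip_force: 1.3
```

```bash
python3 - <<'E'
from h import *
plan([*cw(-.0142,0),.1682],81.2)
print(ctrl.get_state()['joint_positions'].round(3))
E
```

```text
t 41.65 p [0.4727 0.0011 0.1848] yaw y-axis 81.21 x [-0.988  0.153  0.001] z [-0.001 -0.001 -1.   ] F [1.61 0.94 2.45] 0.001250976119932571 1.3315794635127531
case xy [-0.0032 -0.0007]
twist [-0.0013 -0.0011  0.0001] dp after turn [0.011  0.0007 0.0166] dp before [0.011  0.0007 0.0166]
[ 1.278  0.014 -1.322  1.892  0.015  1.248  1.369]
```

Request:
{"name": "apply_moves", "arguments": {
  "dp": [
    [0.006,0,0.008],
    [0.005,0,0.009],
    [0.004,0,0.009],
    [0.004,0,0.009],
    [0.002,0,0.008],
    [0.002,0,0.008],
    [0,0,0]
  ],
  "twist": [
    [0,0,0],
    [0,0,0],
    [0,0,0],
    [0,0,0],
    [0,0,0],
    [0,0,0],
    [0,0,0]
  ],
  "fingers": [1,1,1,1,1,1,1]
}}

```text
time: 42.35
position: [0.4493, 0.0044, 0.1328]
tool_rot: [-0.24, -3.13, 0.0]
ft_force: [-2.2, -0.2, 4.0]
grip_width: 0.008
grip_force: 2.0
```

```bash
python3 - <<'E'
from h import *
plan([*cw(-.0277,0),.1214],81.2)
print(ctrl.get_state()['joint_positions'].round(3))
E
```

```text
t 42.35 p [0.4493 0.0044 0.1328] yaw y-axis 81.23 x [-0.988  0.153  0.002] z [-0.002 -0.    -1.   ] F [-2.22 -0.19  3.95] 0.007981441409308662 2.029993803589605
case xy [-0.0269 -0.001 ]
twist [-0.0005 -0.0024  0.0004] dp after turn [0.0008 0.001  0.0114] dp before [0.0008 0.001  0.0114]
[ 1.277 -0.003 -1.318  2.006 -0.003  1.139  1.378]
```

Request:
{"name": "apply_moves", "arguments": {
  "dp": [
    [0,0,0.006],
    [0,0,0.006],
    [0,0,0.004],
    [0,0,0.003],
    [0,0,0.002],
    [0,0,0]
  ],
  "twist": [
    [0,0,0],
    [0,0,0],
    [0,0,0],
    [0,0,0],
    [0,0,0],
    [0,0,0]
  ],
  "fingers": [1,1,1,1,1,1]
}}

```text
time: 42.95
position: [0.45, 0.0044, 0.1194]
tool_rot: [-0.24, -3.123, 0.007]
ft_force: [-27.8, -1.7, 74.4]
grip_width: 0.003
grip_force: 35.6
```

Request:
{"name": "apply_moves", "arguments": {
  "dp": [
    [0,0,0.002],
    [0,0,0.001],
    [0,0,0]
  ],
  "twist": [
    [0,0,0],
    [0,0,0],
    [0,0,0]
  ],
  "fingers": [1,1,1]
}}

```text
time: 43.25
position: [0.4501, 0.0044, 0.119]
tool_rot: [-0.24, -3.121, 0.009]
ft_force: [-38.6, -1.4, 102.4]
grip_width: 0.007
grip_force: 48.7
```

Too much force. Backing off to look.

Request:
{"name": "apply_moves", "arguments": {
  "dp": [
    [0,0,-0.003],
    [0,0,-0.004],
    [0,0,0]
  ],
  "twist": [
    [0,0,0],
    [0,0,0],
    [0,0,0]
  ],
  "fingers": [1,1,1]
}}

```text
time: 43.55
position: [0.4499, 0.0044, 0.12]
tool_rot: [-0.241, -3.128, 0.005]
ft_force: [-14.1, -0.2, 37.7]
grip_width: 0.007
grip_force: 18.0
```

```bash
python3 - <<'E'
from h import *
st();C,im=shot('side','s2')
cv2.imwrite('pics/s2c.png',cv2.resize(im[110:290,240:420],None,fx=3.3,fy=3.3,interpolation=cv2.INTER_CUBIC))
E
```

```text
t 43.55 p [0.4499 0.0044 0.12  ] yaw y-axis 81.2 x [-0.988  0.153  0.005] z [-0.005 -0.003 -1.   ] F [-14.09  -0.15  37.74] 0.006981971548498344 17.998946263542166
```

View pics/s2c.png

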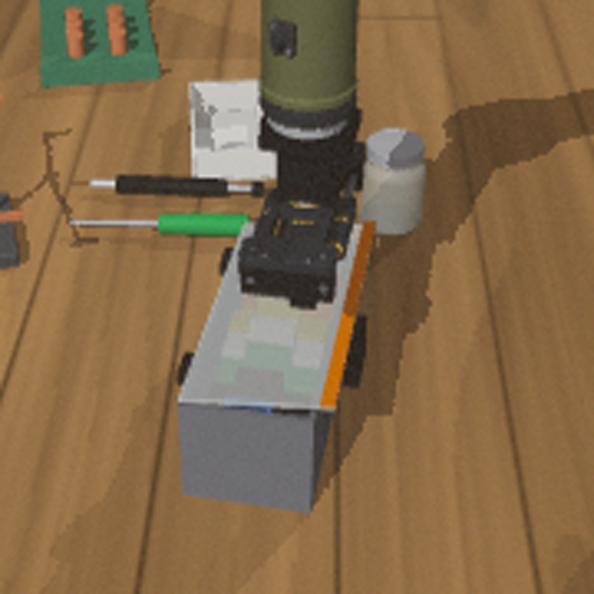

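The lid looks nearly shut. I'll rise slowly and see whether it holds: force should drop to zero.

Request:
{"name": "apply_moves", "arguments": {
  "dp": [
    [0,0,-0.003],
    [0,0,-0.003],
    [0,0,-0.004],
    [0,0,0],
    [0,0,0]
  ],
  "twist": [
    [0,0,0],
    [0,0,0],
    [0,0,0],
    [0,0,0],
    [0,0,0]
  ],
  "fingers": [1,1,1,1,1]
}}

```text
time: 44.1
position: [0.4511, 0.0042, 0.1274]
tool_rot: [0.241, 3.131, -0.002]
ft_force: [1.1, 0.5, 4.3]
grip_width: 0.007
grip_force: 2.1
```

The lid follows the finger (4.3 N), so it did not click. I'll measure its angle at the blocked moment from the side image.

```bash
python3 - <<'E'
from h import *
C=cam('side')
for n,px in(('free edge corner',(341.5,233.6)),('hinge corner',(294.5,232.1)),('case bottom -x corner',(240+308/3.3,110+508/3.3)),('case bottom +x',(240+183/3.3,110+492/3.3))):
    d,e=rays(C,[px]);
    n_=np.array([-np.sin(CY),np.cos(CY),0]);p0=np.array([*cw(0,.131),0])
    t=((p0-e)@n_)/(d[0]@n_);P=e+d[0]*t;print(n,wc(P).round(4),P[2].round(4))
C,im=shot('side','s3')
cv2.imwrite('pics/s3c.png',cv2.resize(im[195:275,280:360],None,fx=7,fy=7,interpolation=cv2.INTER_CUBIC))
print(ctrl.get_state()['joint_positions'].round(3))
E
```

```text
free edge corner [-0.0735  0.131 ] 0.1221
hinge corner [0.0527 0.131 ] 0.1045
case bottom -x corner [-0.0547  0.131 ] 0.0048
case bottom +x [0.0542 0.131 ] 0.0012
[ 1.264  0.02  -1.318  2.011  0.022  1.124  1.354]
```

View pics/s3c.png

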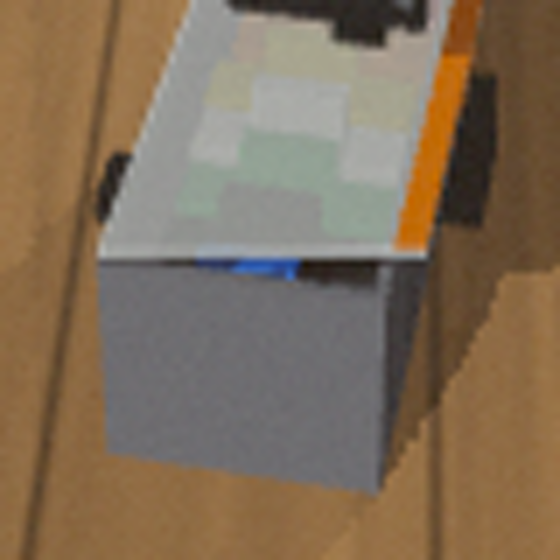

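The lid is blocked at about 0.1 rad, where it meets the catch. Before pressing differently I want to rule out a box standing high, so I'll check each box's apparent length in the last wrist picture.

```bash
python3 - <<'E'
from h import *
im=cv2.imread('pics/w10.png');h=cv2.cvtColor(im,cv2.COLOR_BGR2HSV)
c=calibration('wrist');T=np.eye(4);a=np.radians(81.18);y=np.array([np.cos(a),np.sin(a),0]);z=np.array([0,0,-1.]);T[:3,:3]=np.c_[np.cross(y,z),y,z];T[:3,3]=[.4864,.071,.208]
M=T@c['hand_eye'];C=(c,M[:3,:3],M[:3,3])
pred=lambda p:proj(C,[[*cw(p[0],p[1]),p[2]]])[0].round(1)
rng=dict(red=(0,6),orange=(8,18),yellow=(22,34),green=(45,85),blue=(100,125))
Y=dict(red=-.107,orange=-.071,yellow=-.0345,green=.036,blue=.1075)
for n,(lo,hi) in rng.items():
    m=cv2.inRange(h,(lo,110,60),(hi,255,255));m[:130]=0;m[245:]=0;m[:,:80]=0;m[:,390:]=0
    k,l,s,_=cv2.connectedComponentsWithStats(m);i=1+np.argmax(s[1:,4]);x0,y0,w,hh,_=s[i]
    yy,xx=np.nonzero(l==i)
    # tab: bottom row of tab's top face region ; print bounding and predictions
    print(n,'rows',y0,y0+hh,'cols',x0,x0+w,'| pred top -x',pred((-.045,Y[n],.068)),'+x',pred((.045,Y[n],.068)),'base -x',pred((-.045,Y[n],.02)),'if raised 14: ',pred((-.045,Y[n],.082)),pred((.045,Y[n],.082)),'tabtop',pred((.02,Y[n],.096)),'edges y-',pred((.0,Y[n]-.014,.068))[0],pred((0,Y[n]+.014,.068))[0])
print('rim corners',[pred((sx*.056,sy*.131,.104)) for sx,sy in((-1,-1),(-1,1),(1,1),(1,-1))])
E
```

```text
red rows 141 230 cols 114 169 | pred top -x [132.1 142.7] +x [148.  230.5] base -x [157.1 136.9] if raised 14:  [123.2 144.7] [140.6 236.1] tabtop [127.7 217.5] edges y- 126.1 154.7
orange rows 141 228 cols 154 204 | pred top -x [170.4 142.8] +x [183.1 230.4] base -x [190.3 137. ] if raised 14:  [163.5 144.8] [177.2 236. ] tabtop [167.  217.5] edges y- 162.8 191.3
yellow rows 141 232 cols 196 237 | pred top -x [209.1 142.9] +x [218.5 230.3] base -x [223.8 137.1] if raised 14:  [204.  144.9] [214.1 235.9] tabtop [206.6 217.4] edges y- 199.9 228.2
green rows 141 227 cols 271 302 | pred top -x [283.4 142.9] +x [286.5 230.3] base -x [288.2 137.1] if raised 14:  [281.7 145. ] [285.1 235.8] tabtop [282.6 217.3] edges y- 271.0 299.1
blue rows 141 230 cols 342 375 | pred top -x [358.6 142.9] +x [355.4 230.2] base -x [353.4 137.1] if raised 14:  [360.4 144.9] [356.9 235.8] tabtop [359.5 217.3] edges y- 342.8 371.0
rim corners [array([ 75.2, 134.8]), array([392.4, 135.2]), array([384.1, 256.2]), array([103.7, 256.8])]
```

Every box is down on the floor, so the catch is what blocks. I'll press at the strip itself, with the tool tilted to reach it, and watch the force in small steps.

Request:
{"name": "apply_moves", "arguments": {
  "dp": [
    [0,0,-0.01],
    [0,0,-0.01],
    [0,0,0],
    [0,0,0],
    [0.012,0,0.0035],
    [0.012,0,0.0035],
    [0.01,0,0.003],
    [0,0,0],
    [0,0,0]
  ],
  "twist": [
    [0,0,0],
    [0,0,0],
    [0,0.15,0],
    [0,0.15,0],
    [0,0,0],
    [0,0,0],
    [0,0,0],
    [0,0,0],
    [0,0,0]
  ],
  "fingers": [1,1,1,1,1,1,1,1,1]
}}

```text
time: 45.05
position: [0.4097, 0.0152, 0.148]
tool_rot: [-0.215, -2.946, -0.041]
ft_force: [-0.7, 1.2, 3.1]
grip_width: 0.007
grip_force: 1.6
```

```bash
python3 - <<'E'
from h import *
st();s=ctrl.get_state();print(wc(s['position']).round(4),s['joint_positions'].round(3))
E
```

```text
t 45.05 p [0.4097 0.0152 0.148 ] yaw y-axis 81.57 x [-0.972  0.141  0.188] z [-0.184  0.041 -0.982] F [-0.68  1.22  3.1 ] 0.006586539797057134 1.5617512432913827
[-0.0676  0.0036] [ 1.213  0.16  -1.333  1.938  0.093  1.347  1.265]
```

Request:
{"name": "apply_moves", "arguments": {
  "dp": [
    [-0.0055,0,0.007],
    [-0.002,0,0.006],
    [-0.001,0,0.005],
    [-0.0005,0,0.002],
    [0,0,0]
  ],
  "twist": [
    [0,0,0],
    [0,0,0],
    [0,0,0],
    [0,0,0],
    [0,0,0]
  ],
  "fingers": [1,1,1,1,1]
}}

```text
time: 45.55
position: [0.4149, 0.0143, 0.1265]
tool_rot: [-0.215, -2.946, -0.04]
ft_force: [-1.7, -1.5, 4.5]
grip_width: 0.006
grip_force: 1.8
```

Request:
{"name": "apply_moves", "arguments": {
  "dp": [
    [0,0,0.002],
    [0,0,0.001],
    [0,0,0]
  ],
  "twist": [
    [0,0,0],
    [0,0,0],
    [0,0,0]
  ],
  "fingers": [1,1,1]
}}

```text
time: 45.85
position: [0.415, 0.0145, 0.1247]
tool_rot: [-0.215, -2.947, -0.04]
ft_force: [-3.2, -1.1, 10.8]
grip_width: 0.004
grip_force: 4.9
```

Request:
{"name": "apply_moves", "arguments": {
  "dp": [
    [0,0,0.001],
    [0,0,0.0005],
    [0,0,0]
  ],
  "twist": [
    [0,0,0],
    [0,0,0],
    [0,0,0]
  ],
  "fingers": [1,1,1]
}}

```text
time: 46.15
position: [0.415, 0.0145, 0.1244]
tool_rot: [-0.215, -2.947, -0.039]
ft_force: [-5.9, -2.0, 20.5]
grip_width: 0.007
grip_force: 9.6
```

```bash
python3 - <<'E'
from h import *
st();s=ctrl.get_state();print(wc(s['position']).round(4),s['joint_positions'].round(3),s['torque'].round(2))
E
```

```text
t 46.15 p [0.415  0.0145 0.1244] yaw y-axis 81.57 x [-0.972  0.142  0.187] z [-0.183  0.04  -0.982] F [-5.85 -2.04 20.46] 0.007465862709275094 9.55218312330544
[-0.0623  0.0037] [ 1.145  0.229 -1.295  1.954  0.157  1.306  1.208] [-0.3   1.61  0.13]
```

It is blocked hard at about 0.1 rad even with 20 N on the strip. I'll use the side picture to check what shows in the gap under the lid, where the blue box sits.

```bash
python3 - <<'E'
from h import *
C=cam('side')
n_=np.array([-np.sin(CY),np.cos(CY),0])
def at(px,y):
    d,e=rays(C,[px]);p0=np.array([*cw(0,y),0]);t=((p0-e)@n_)/(d[0]@n_);P=e+d[0]*t;return wc(P)[0].round(4),P[2].round(4)
f=lambda u,v:(280+u/7,195+v/7)
for nm,p in(('bright L top',f(235,262)),('bright R top',f(298,262)),('bright bottom',f(266,277)),('dark L',f(200,262)),('dark bottom',f(215,268))):
    print(nm,[ (y,at(p,y)) for y in(.125,.1215,.1135)])
im=cv2.imread('pics/s3.png');sub=im[228:238,304:338]
for r in sub[:, ::2]:print(' '.join('%3d,%3d,%3d'%tuple(p) for p in r))
E
```

```text
bright L top [(0.125, (np.float64(0.0018), np.float64(0.1072))), (0.1215, (np.float64(0.0026), np.float64(0.1039))), (0.1135, (np.float64(0.0044), np.float64(0.0964)))]
bright R top [(0.125, (np.float64(-0.0225), np.float64(0.1116))), (0.1215, (np.float64(-0.0219), np.float64(0.1083))), (0.1135, (np.float64(-0.0204), np.float64(0.1009)))]
bright bottom [(0.125, (np.float64(-0.0102), np.float64(0.1017))), (0.1215, (np.float64(-0.0095), np.float64(0.0984))), (0.1135, (np.float64(-0.0078), np.float64(0.0909)))]
dark L [(0.125, (np.float64(0.0155), np.float64(0.1047))), (0.1215, (np.float64(0.0163), np.float64(0.1014))), (0.1135, (np.float64(0.0183), np.float64(0.0939)))]
dark bottom [(0.125, (np.float64(0.0096), np.float64(0.1027))), (0.1215, (np.float64(0.0105), np.float64(0.0994))), (0.1135, (np.float64(0.0123), np.float64(0.0919)))]
143,145,143 143,147,144 142,146,143 145,147,146 142,146,145 144,146,145 146,148,147 145,148,147 144,147,145 143,147,146 144,147,145 144,150,144 148,157,146 148,160,147 148,161,147 149,161,147 124,144,167
145,147,146 146,149,148 145,147,144 152,150,146 148
[... 1084 characters left out ...]
, 57  43, 44, 50  33, 35, 46  38, 42, 50  38, 41, 51  40, 47, 54 101, 99,101  63, 63, 66
111,109,110 112,108,110 112,109,109 113,110,110 111,107,108 106,103,104 108,104,105 104,103,104 105,102,103 105,102,104  90, 88, 88  55, 58, 63  72, 71, 76  58, 60, 64  57, 57, 63 102, 99,100  60, 59, 65
110,108,109 114,111,110 111,109,109 113,110,109 111,109,109 111,110,112 111,108,109 112,109,109 111,108,109 106,103,104 104,100,103 104,102, 99 104,101,103  86, 86, 86  88, 87, 88 104,102,102  60, 61, 66
115,112,114 112,109,109 112,110,110 111,108,108 113,109,110 112,110,110 110,108,109 114,110,112 110,108,108 110,109,108 113,109,111 111,106,108 107,105,105 108,102,104 104,101,102 108,103,105  59, 57, 64
```

Request:
{"name": "apply_moves", "arguments": {
  "dp": [
    [0,0,0.001],
    [0,0,0.001],
    [0,0,0]
  ],
  "twist": [
    [0,0,0],
    [0,0,0],
    [0,0,0]
  ],
  "fingers": [1,1,1]
}}

```text
time: 46.45
position: [0.4151, 0.0145, 0.1241]
tool_rot: [-0.216, -2.946, -0.038]
ft_force: [-9.0, -3.2, 34.1]
grip_width: 0.003
grip_force: 16.1
```

```bash
python3 - <<'E'
from h import *
im=cv2.imread('pics/w10.png').astype(int)
# white and black box columns: gray profile down rows, off-tab columns and tab columns
for n,y in(('white',.0005),('black',.0715),('green',.036)):
    c0=calibration('wrist');T=np.eye(4);a=np.radians(81.18);yv=np.array([np.cos(a),np.sin(a),0]);z=np.array([0,0,-1.]);T[:3,:3]=np.c_[np.cross(yv,z),yv,z];T[:3,3]=[.4864,.071,.208]
    M=T@c0['hand_eye'];C=(c0,M[:3,:3],M[:3,3])
    for dy in(-.011,.011):
        p=proj(C,[[*cw(x,y+dy),.068] for x in(-.045,.045)]);print(n,dy,p.round(1).tolist(),'rows 222-242:',[int(im[r,int(p[1,0]+.5)].max()) for r in range(222,243)],'rows134-148',[int(im[r,int(p[0,0]+.5)].max()) for r in range(134,149)])
st()
E
```

```text
white -0.011 [[234.4, 143.0], [241.6, 230.5]] rows 222-242: [255, 253, 244, 244, 244, 244, 247, 205, 130, 109, 106, 106, 110, 105, 108, 106, 108, 107, 108, 103, 105] rows134-148 [183, 188, 186, 184, 188, 188, 163, 137, 151, 246, 255, 255, 255, 255, 255]
white 0.011 [[257.6, 143.1], [262.9, 230.4]] rows 222-242: [255, 254, 255, 247, 238, 240, 244, 213, 133, 104, 101, 107, 103, 107, 107, 103, 106, 105, 103, 106, 102] rows134-148 [184, 187, 183, 186, 189, 185, 175, 167, 170, 241, 255, 255, 255, 255, 255]
black -0.011 [[309.2, 143.1], [310.1, 230.4]] rows 222-242: [72, 70, 65, 60, 61, 61, 77, 90, 95, 93, 98, 96, 96, 99, 97, 95, 80, 71, 70, 67, 69] rows134-148 [184, 184, 183, 185, 187, 183, 110, 66, 65, 65, 66, 68, 64, 63, 67]
black 0.011 [[332.3, 143.1], [331.3, 230.4]] rows 222-242: [68, 62, 61, 54, 57, 61, 76, 88, 97, 95, 99, 97, 95, 94, 96, 95, 75, 66, 62, 66, 69] rows134-148 [183, 180, 184, 182, 184, 186, 110, 63, 58, 61, 64, 62, 60, 63, 66]
green -0.011 [[271.8, 143.1], [275.9, 230.4]] rows 222-242: [236, 234, 194, 172, 171, 127, 99, 100, 101, 100, 100, 104, 102, 101, 100, 102, 102, 103, 101, 101, 101] rows134-148 [183, 185, 184, 187, 188, 182, 160, 184, 211, 215, 216, 219, 214, 211, 210]
green 0.011 [[295.0, 143.1], [297.1, 230.4]] rows 222-242: [237, 189, 168, 165, 164, 123, 94, 95, 99, 97, 99, 95, 94, 95, 99, 100, 98, 102, 101, 99, 99] rows134-148 [185, 188, 183, 183, 186, 180, 160, 189, 221, 222, 223, 222, 222, 223, 221]
t 46.45 p [0.4151 0.0145 0.1241] yaw y-axis 81.57 x [-0.972  0.142  0.187] z [-0.184  0.039 -0.982] F [-9.01 -3.21 34.11] 0.00341256563770012 16.08766743695014
```

All boxes, white and black included, are down on the floor. The lid is stopped at the catch with my contact point inside the strip (r ≈ 109 mm), so I'll move the contact out onto the strip itself (r ≈ 120 mm).

Request:
{"name": "apply_moves", "arguments": {
  "dp": [
    [0,0,-0.004],
    [0.006,0,0.001],
    [0.005,0,0],
    [0,0,0],
    [0,0,0]
  ],
  "twist": [
    [0,0,0],
    [0,0,0],
    [0,0,0],
    [0,-0.04,0],
    [0,0,0]
  ],
  "fingers": [1,1,1,1,1]
}}

```text
time: 46.95
position: [0.4048, 0.0166, 0.1259]
tool_rot: [-0.219, -2.991, -0.034]
ft_force: [3.4, 2.0, 3.6]
grip_width: 0.009
grip_force: 2.0
```

```bash
python3 - <<'E'
from h import *
st();s=ctrl.get_state();print(wc(s['position']).round(4),s['joint_positions'].round(3))
E
```

```text
t 46.95 p [0.4048 0.0166 0.1259] yaw y-axis 81.58 x [-0.979  0.143  0.143] z [-0.14   0.033 -0.99 ] F [3.42 2.03 3.57] 0.008849554864342676 2.034358312084805
[-0.0727  0.0042] [ 1.241  0.079 -1.325  2.005  0.033  1.254  1.324]
```

Request:
{"name": "apply_moves", "arguments": {
  "dp": [
    [0,-0.004,0.001],
    [0,0,0.001],
    [0,0,0.001],
    [0,0,0]
  ],
  "twist": [
    [0,0,0],
    [0,0,0],
    [0,0,0],
    [0,0,0]
  ],
  "fingers": [1,1,1,1]
}}

```text
time: 47.35
position: [0.4046, 0.0151, 0.1252]
tool_rot: [-0.217, -2.989, -0.042]
ft_force: [-1.8, 4.1, 26.1]
grip_width: 0.008
grip_force: 12.9
```

Request:
{"name": "apply_moves", "arguments": {
  "dp": [
    [0,0,0.001],
    [0,0,0]
  ],
  "twist": [
    [0,0,0],
    [0,0,0]
  ],
  "fingers": [1,1]
}}

```text
time: 47.55
position: [0.4047, 0.015, 0.125]
tool_rot: [-0.217, -2.988, -0.042]
ft_force: [-3.7, 3.8, 34.3]
grip_width: 0.003
grip_force: 16.5
```

Request:
{"name": "apply_moves", "arguments": {
  "dp": [
    [0,0,0],
    [0,0,0],
    [0,0,0],
    [0,0,0],
    [0,0,0],
    [0,0,0],
    [0,0,0],
    [0,0,0]
  ],
  "twist": [
    [0,0,0],
    [0,0,0],
    [0,0,0],
    [0,0,0],
    [0,0,0],
    [0,0,0],
    [0,0,0],
    [0,0,0]
  ],
  "fingers": [1,1,1,1,1,1,1,1]
}}

```text
time: 48.35
position: [0.4047, 0.0151, 0.125]
tool_rot: [-0.217, -2.988, -0.041]
ft_force: [-4.3, 4.0, 35.1]
grip_width: 0.004
grip_force: 16.5
```

```bash
python3 - <<'E'
from h import *
s=ctrl.get_state();st();print(s['torque'].round(2))
C,im=shot('side','s4');_,t=shot('top','t9')
# strip/lid free edge line, +y corner: find orange strip pixels and fit its outer line; rays at several known y planes
h=cv2.cvtColor(im,cv2.COLOR_BGR2HSV);m=cv2.inRange(h,(5,170,60),(18,255,255));m[:150]=0;m[260:]=0;m[:,:300]=0;m[:,380:]=0
for r in range(180,236,6):
    xs=np.nonzero(m[r])[0]
    print(r,(xs.min(),xs.max()) if len(xs) else None)
print('shut pred strip outer edge',proj(C,[[*cw(-.074,y),.112] for y in(.131,.08,.04)]).round(1).tolist())
def e(th,y):
    d=np.array([-np.cos(th),np.sin(th)])*.13+np.array([np.sin(th),np.cos(th)])*.008+[.056,.104];return [*cw(d[0],y),d[1]]
for th in(0,.05,.1,.15,.2):print(th,proj(C,[e(th,.131),e(th,.04)]).round(1).tolist())
E
```

```text
t 48.35 p [0.4047 0.0151 0.125 ] yaw y-axis 81.63 x [-0.979  0.142  0.146] z [-0.142  0.038 -0.989] F [-4.3   3.99 35.08] 0.004110097959677024 16.47975361905992
[ 1.27  1.63 -0.08]
180 None
186 None
192 None
198 None
204 (np.int64(344), np.int64(346))
210 (np.int64(342), np.int64(346))
216 (np.int64(341), np.int64(344))
222 (np.int64(339), np.int64(343))
228 (np.int64(338), np.int64(342))
234 None
shut pred strip outer edge [[341.6, 236.5], [344.4, 223.8], [346.4, 214.6]]
0 [[341.6, 236.5], [346.4, 214.6]]
0.05 [[341.4, 234.6], [346.3, 212.8]]
0.1 [[341.2, 232.7], [346.1, 210.9]]
0.15 [[340.8, 230.8], [345.8, 209.1]]
0.2 [[340.3, 228.9], [345.3, 207.2]]
```

Steady pressure does not pass the catch. I'll try off-centre, away from the finger-over-catch position, with a brisker stroke.

Request:
{"name": "apply_moves", "arguments": {
  "dp": [
    [0,0,-0.012],
    [-0.003,0.03,-0.002],
    [-0.003,0.03,0],
    [0,0,0],
    [0,0,0.012],
    [0,0,0.003],
    [0,0,0]
  ],
  "twist": [
    [0,0,0],
    [0,0,0],
    [0,0,0],
    [0,0,0],
    [0,0,0],
    [0,0,0],
    [0,0,0]
  ],
  "fingers": [1,1,1,1,1,1,1]
}}

```text
time: 49.15
position: [0.4178, 0.0725, 0.1214]
tool_rot: [-0.218, -2.988, -0.042]
ft_force: [-0.3, 4.7, 13.2]
grip_width: 0.003
grip_force: 6.7
```

```bash
python3 - <<'E'
from h import *
s=ctrl.get_state();st();print(wc(s['position']).round(4),s['torque'].round(2),s['joint_positions'].round(2))
E
```

```text
t 49.15 p [0.4178 0.0725 0.1214] yaw y-axis 81.6 x [-0.979  0.142  0.147] z [-0.143  0.038 -0.989] F [-0.32  4.75 13.23] 0.003119661867213742 6.656474873889238
[-0.0684  0.0615] [ 1.15  0.17 -0.09] [ 1.05  0.2  -1.31  1.97  0.12  1.25  1.12]
```

Lower now (z 0.1214 with only 13 N). Pressing further here.

Request:
{"name": "apply_moves", "arguments": {
  "dp": [
    [0,0,0.001],
    [0,0,0.001],
    [0,0,0]
  ],
  "twist": [
    [0,0,0],
    [0,0,0],
    [0,0,0]
  ],
  "fingers": [1,1,1]
}}

```text
time: 49.45
position: [0.4174, 0.0724, 0.1188]
tool_rot: [-0.218, -2.988, -0.042]
ft_force: [1.1, 3.6, 8.9]
grip_width: 0.004
grip_force: 3.8
```

Request:
{"name": "apply_moves", "arguments": {
  "dp": [
    [0,0,0.001],
    [0,0,0.001],
    [0,0,0]
  ],
  "twist": [
    [0,0,0],
    [0,0,0],
    [0,0,0]
  ],
  "fingers": [1,1,1]
}}

```text
time: 49.75
position: [0.4166, 0.0711, 0.1163]
tool_rot: [-0.219, -2.987, -0.039]
ft_force: [1.9, 1.7, 3.0]
grip_width: 0.005
grip_force: 2.0
```

The catch is yielding. Continuing to the stop.

Request:
{"name": "apply_moves", "arguments": {
  "dp": [
    [0,0,0.0015],
    [0,0,0.0015],
    [0,0,0]
  ],
  "twist": [
    [0,0,0],
    [0,0,0],
    [0,0,0]
  ],
  "fingers": [1,1,1]
}}

```text
time: 50.05
position: [0.4158, 0.0704, 0.113]
tool_rot: [-0.219, -2.986, -0.036]
ft_force: [0.4, 0.7, 3.7]
grip_width: 0.006
grip_force: 1.8
```

Request:
{"name": "apply_moves", "arguments": {
  "dp": [
    [0,0,0.001],
    [0,0,0.001],
    [0,0,0]
  ],
  "twist": [
    [0,0,0],
    [0,0,0],
    [0,0,0]
  ],
  "fingers": [1,1,1]
}}

```text
time: 50.35
position: [0.4158, 0.0705, 0.1115]
tool_rot: [-0.219, -2.986, -0.035]
ft_force: [-0.5, -1.1, 6.3]
grip_width: 0.005
grip_force: 3.0
```

Request:
{"name": "apply_moves", "arguments": {
  "dp": [
    [0,0,0.001],
    [0,0,0.001],
    [0,0,0],
    [0,0,0]
  ],
  "twist": [
    [0,0,0],
    [0,0,0],
    [0,0,0],
    [0,0,0]
  ],
  "fingers": [1,1,1,1]
}}

```text
time: 50.75
position: [0.4158, 0.0706, 0.1101]
tool_rot: [-0.219, -2.986, -0.035]
ft_force: [-0.9, -1.2, 11.9]
grip_width: 0.002
grip_force: 5.6
```

Request:
{"name": "apply_moves", "arguments": {
  "dp": [
    [0,0,-0.003],
    [0,0,-0.004],
    [0,0,-0.005],
    [0,0,0],
    [0,0,0]
  ],
  "twist": [
    [0,0,0],
    [0,0,0],
    [0,0,0],
    [0,0,0],
    [0,0,0]
  ],
  "fingers": [1,1,1,1,1]
}}

```text
time: 51.25
position: [0.4172, 0.0708, 0.1212]
tool_rot: [-0.218, -2.987, -0.037]
ft_force: [0.1, 0.3, -1.1]
grip_width: 0.006
grip_force: 0.0
```

The force fell to zero on rising, so the lid holds. I'll retreat and verify from the side view numerically.

Request:
{"name": "apply_moves", "arguments": {
  "dp": [
    [0,0,-0.03],
    [0,0,-0.05],
    [0,0,-0.05],
    [0,0.0,-0.03],
    [0,0,0],
    [0,0,0],
    [0,0,0]
  ],
  "twist": [
    [0,0,0],
    [0,0,0],
    [0,0,0],
    [0,0,0],
    [0,0,0],
    [0,0,0],
    [0,0,0]
  ],
  "fingers": [1,1,1,1,1,1,1]
}}

```text
time: 51.95
position: [0.4395, 0.0652, 0.2782]
tool_rot: [-0.218, -2.985, -0.037]
ft_force: [0.4, -0.1, -0.0]
grip_width: 0.001
grip_force: 0.0
```

```bash
python3 - <<'E'
from h import *
st()
C,im=shot('side','s5');Ct,t=shot('top','t10')
o=cv2.imread('pics/s4.png')
h=cv2.cvtColor(im,cv2.COLOR_BGR2HSV);m=cv2.inRange(h,(5,150,60),(18,255,255));m[:150]=0;m[260:]=0;m[:,:300]=0;m[:,380:]=0
h2=cv2.cvtColor(o,cv2.COLOR_BGR2HSV);m2=cv2.inRange(h2,(5,150,60),(18,255,255));m2[:150]=0;m2[260:]=0;m2[:,:300]=0;m2[:,380:]=0
print('strip last row now',np.nonzero(m.sum(1))[0].max(),'rows at 0.1',np.nonzero(m2.sum(1))[0].max())
print('blue in gap now',int(cv2.inRange(h,(100,120,80),(125,255,255))[225:245,300:345].sum()/255),'before',int(cv2.inRange(h2,(100,120,80),(125,255,255))[225:245,300:345].sum()/255))
# bystanders unchanged in the top view?
a=cv2.imread('pics/top0.png').astype(int);
for n,(x0,y0,x1,y1) in dict(jar=(405,232,440,262),drv=(390,110,405,190),pump=(420,110,436,192),radio=(440,145,520,200)).items():
    print(n,np.abs(a[y0:y1,x0:x1]-t[y0:y1,x0:x1]).mean().round(1))
E
```

```text
t 51.95 p [0.4395 0.0652 0.2782] yaw y-axis 81.6 x [-0.978  0.142  0.15 ] z [-0.146  0.035 -0.989] F [ 0.43 -0.08 -0.03] 0.0010448989845963795 0.0
strip last row now 236 rows at 0.1 248
blue in gap now 0 before 1
jar 13.4
drv 5.4
pump 2.5
radio 2.7
```

```bash
python3 - <<'E'
from h import *
a=cv2.imread('pics/top0.png',0);t=cv2.imread('pics/t10.png',0)
a=cv2.Canny(a,60,150);t=cv2.Canny(t,60,150)
r=cv2.matchTemplate(t[205:290,380:470],a[230:264,403:442],cv2.TM_CCOEFF_NORMED);print(cv2.minMaxLoc(r),'expected loc (23,25)')
print(ctrl.close_job())
E
```

```text
(-0.07763390988111496, 0.49064716696739197, (0, 45), (23, 25)) expected loc (23,25)
the job is handed in; nothing more can be done
None
```

The job is handed in: all seven boxes stand in the case in colour order and the lid is clicked shut and holding, with the jar, screwdriver, pump and radio shell where they started as far as the pictures show; the wrist force reached about 102 N in one lid press (limit 120 N), and I viewed 17 pictures, three over the limit of 14.

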